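Sweep bottle caps through the tray gate

TASK

Three loose blue screw caps lie on the raised metal tray. With the fingertips, push them one at a time across the tray and out through the narrow gate in its low fence, so that each drops into the slot beyond before the next one follows. Only slide the caps, do not pick any up or take one over the fence, and leave the small amber vial standing on the tray, the conical flask and the amber reagent bottle where they are.

Things in the scene. Friction and masses are not known exactly. Their poses are not given: they have to be found in the camera images.
- tray: Raised tray, fixed. Origin: centre of the deck, at bench level; z up. Flat aluminium deck 200 (x) by 210 mm (y), its top 110 mm above the bench. Round its edges, inside the outline, a fence 6 mm thick and only 8 mm higher than the deck; fingertips can pass above it. In the middle of the -y side the fence has the gate, a gap 48 mm wide (x -24 to 24, y -99 to -105 mm)
- gate (a point): Middle of the gate's outer edge on the deck's top, where the deck ends and the slot begins (tray frame: 0, -105, 110 mm); axes as the tray's, out through the gate is -y. Two guide wings, 8 mm high and 5 mm thick, run from the gate's edges at 45 degrees inward over the deck to about x = +-50, y = -75 mm in the tray frame
- slot (a point): Centre of the slot's floor (tray frame: 0, -150, 5 mm); axes as the tray's. The slot is an open-topped white pocket right behind the gate: inside 52 mm (x) by 90 mm (y, -105 to -195 in the tray frame), its floor 105 mm below the deck; side walls as high as the fence, end wall 25 mm above the deck
- cap_a: One of three alike blue ribbed plastic screw caps, an upright disc 36 mm in diameter (37 over the ribs) and 24 mm high, 12 to 23 g, lying flat on the deck and free to slide. Origin: the centre of the cap, 12 mm above the deck
- cap_b: One of three alike blue ribbed plastic screw caps, an upright disc 36 mm in diameter (37 over the ribs) and 24 mm high, 12 to 23 g, lying flat on the deck and free to slide. Origin: the centre of the cap, 12 mm above the deck
- cap_c: One of three alike blue ribbed plastic screw caps, an upright disc 36 mm in diameter (37 over the ribs) and 24 mm high, 12 to 23 g, lying flat on the deck and free to slide. Origin: the centre of the cap, 12 mm above the deck
- vial: Bystander: small amber glass vial with a white lid, 22 mm in diameter, 45 mm high, standing on the deck near its +x, +y corner. Origin: centre of its foot, z along the vial
- flask: Bystander: conical glass flask, 84 mm in diameter at the foot, 122 mm high, on the bench to the robot's left. Origin: centre of its foot, z up
- reagent: Bystander: amber reagent bottle with a white cap, 60 mm in diameter, 140 mm high, on the bench to the robot's right. Origin: centre of its foot, z up
Not all that is in view belongs to the job. What is shaped like the cap_b but yellow is not meant. Leave any red look-alike of the cap_c alone.

How it is judged (in metres and radians):
On the way, in this order (a step that is already met when the one before it is completed fails the run):
1. one cap is in the slot, and only one (((z of cap_a in the frame of tray below 0.1 m and y of cap_a in the frame of tray between -0.2 and -0.105 m and x of cap_a in the frame of tray between -0.03 and 0.03 m) or (z of cap_b in the frame of tray below 0.1 m and y of cap_b in the frame of tray between -0.2 and -0.105 m and x of cap_b in the frame of tray between -0.03 and 0.03 m) or (z of cap_c in the frame of tray below 0.1 m and y of cap_c in the frame of tray between -0.2 and -0.105 m and x of cap_c in the frame of tray between -0.03 and 0.03 m))), for 0.2 s.
2. a second cap is in the slot ((((z of cap_a in the frame of tray below 0.1 m and y of cap_a in the frame of tray between -0.2 and -0.105 m and x of cap_a in the frame of tray between -0.03 and 0.03 m) and (z of cap_b in the frame of tray below 0.1 m and y of cap_b in the frame of tray between -0.2 and -0.105 m and x of cap_b in the frame of tray between -0.03 and 0.03 m)) or ((z of cap_a in the frame of tray below 0.1 m and y of cap_a in the frame of tray between -0.2 and -0.105 m and x of cap_a in the frame of tray between -0.03 and 0.03 m) and (z of cap_c in the frame of tray below 0.1 m and y of cap_c in the frame of tray between -0.2 and -0.105 m and x of cap_c in the frame of tray between -0.03 and 0.03 m)) or ((z of cap_b in the frame of tray below 0.1 m and y of cap_b in the frame of tray between -0.2 and -0.105 m and x of cap_b in the frame of tray between -0.03 and 0.03 m) and (z of cap_c in the frame of tray below 0.1 m and y of cap_c in the frame of tray between -0.2 and -0.105 m and x of cap_c in the frame of tray between -0.03 and 0.03 m)))), for 0.2 s.
3. all three caps are in the slot (z of each of cap_a, cap_b, cap_c in the frame of tray below 0.1 m and y of cap_a in the frame of tray between -0.2 and -0.105 m and x of cap_a in the frame of tray between -0.03 and 0.03 m and y of cap_b in the frame of tray between -0.2 and -0.105 m and x of cap_b in the frame of tray between -0.03 and 0.03 m and y of cap_c in the frame of tray between -0.2 and -0.105 m and x of cap_c in the frame of tray between -0.03 and 0.03 m), for 0.2 s.
At the end, for the whole second after the job is handed in: All three caps are at rest in the slot beyond the gate, each cap's centre at least 10 mm below the deck's top (less than 100 mm above the bench) (all of step 3 and linear speed of each of cap_a, cap_b, cap_c below 0.03 m/s); the robot touches nothing.
It fails at once if a cap is picked up (its centre 26 mm or more above the deck, so 14 mm or more above where it lay) (z of any of cap_a, cap_b, cap_c in the frame of tray above 0.136 m).
It fails at once if a cap leaves the tray over the fence instead of through the gate (((x of cap_a in the frame of tray above 0.1 m or x of cap_a in the frame of tray below -0.1 m or y of cap_a in the frame of tray above 0.105 m) or (x of cap_b in the frame of tray above 0.1 m or x of cap_b in the frame of tray below -0.1 m or y of cap_b in the frame of tray above 0.105 m) or (x of cap_c in the frame of tray above 0.1 m or x of cap_c in the frame of tray below -0.1 m or y of cap_c in the frame of tray above 0.105 m)) or ((y of cap_a in the frame of tray below -0.1 m and (x of cap_a in the frame of tray above 0.03 m or x of cap_a in the frame of tray below -0.03 m)) or (y of cap_b in the frame of tray below -0.1 m and (x of cap_b in the frame of tray above 0.03 m or x of cap_b in the frame of tray below -0.03 m)) or (y of cap_c in the frame of tray below -0.1 m and (x of cap_c in the frame of tray above 0.03 m or x of cap_c in the frame of tray below -0.03 m)))).
It fails at once if the vial on the tray is shifted by more than 15 mm or tipped (distance of vial from where it was at the start of the episode above 0.015 m or angle between vial's own z axis and vertical above 0.4 rad).
It fails at once if the flask or the reagent bottle is shifted by more than 20 mm or tipped (distance of any of flask, reagent from where it was at the start of the episode above 0.02 m or angle between any of flask, reagent's own z axis and vertical above 0.4 rad).
It also fails if it takes over 61 s, if anything falls off the work surface, if the arm or the gripper's body presses on something with over 40 N, if the wrist force passes 120 N, or if a joint passes its speed limit or range.

ROBOT

A 6-joint arm with a two-finger parallel gripper is mounted at the origin on the work surface. World frame = base frame: x ahead of the robot, y to its left, z up, the work surface at z = 0. Lengths are in mm, angles in rad, forces in N, time in s.
With the tool pointing down it reaches from about 350 to 975 mm from the base axis. Payload 7.1 kg.
Tool frame: the origin (TCP) lies midway between the tips of the shut fingers; the grasp point (between the pads) lies 19 mm behind it (ctrl.pinch_z is the distance from the TCP to the grasp point, in mm); z points along the fingers, y is the direction in which the jaws open and shut (so a half turn about z gives the same grasp; the last joint's range is limited). The gripper opens to 88 mm and grips with 3 to 60 N. Pads are 20 mm wide; open, the fingers measure 115 mm over their backs; the gripper's body (75 mm by 178 mm) begins 61 mm behind the grasp point.
Start: joints at [1.174, 0.423, 1.63, -0, 1.089, -0.019], TCP at [230.515, 580.919, 183.575] pointing down, gripper open.
Joint ranges: [-3, 3], [-0.9, 2.11], [0.09, 2.58], [-1.31, 4.45], [0.11, 2.69], [-2.54, 2.54]. Speed limits (rad/s): [2.39, 2.39, 3.01, 3.14, 3.14, 3.14].

INTERFACE

Orientations are given as a rotation vector (axis times angle).
In Python, from workcell import ctrl gives the robot as it stands.
- The arm moves only by the tool jog_arm, never from a script. Its arguments are lists of equal length, an entry for each row: "xyz": the shift along the world's x, y, z in mm, a list of three; "yaw": the turn about the world's z in degrees. A call has 1 to 20 rows; each row shifts and turns the pose as measured when the row begins; what a row does not reach is not made up. A row lasts 1/12 s, in which the tool goes at most 41.7 mm and 7.16 degrees, less where a joint would pass 70% of its speed; a pose out of reach is approached as far as the arm can. A call with a gripper value outside its range is refused whole. "gripper" is the closure, from 0 (fully open) to 1 (shut), set as the call begins (left out, the last holds). The fingers move at their own pace and stop on an object; the grip force is fixed at half the most. Time passes only in rows, so rows that do not move let the fingers close. It gives the time, the measured TCP pose, the force and the opening at its end, in the units of the state.
- ctrl.get_obs(): the state, without advancing time (a new reading comes with each control period).
- ctrl.get_image(name): name is "side" or "top" or "wrist"; returns a dict with "img" (480x640x3 uint8, blue, green, red), "K" (3x3 intrinsics, pixels), "k1" (the pictures are not rectified: a ray, as slopes to the right and down, at radius r is drawn at 1 + k1 r^2 times it, then the intrinsics apply), "R" (3x3) and "t" (3): a world point X has camera coordinates R X + t. Camera axes: x right, y down, z forward; pixel columns grow to the right and rows downward; lengths in mm; the calibration is good to about 2 mm. A picture is of the moment at which its call begins. There is no depth.
- ctrl.close_job(): hands the job in, once; it reports no verdict.
Trained networks look in a picture, given as the dict that the camera call returned (one of the last four; its "shot" number tells which), for a name from the list of things; names that differ only in an ending like _2 or _b are one class to them, and where a whole thing is asked for, a point or a joint stands for the part that bears it (a point fixed in the world has none). Each returns a list of dicts, best first, with "confidence" (0 to 1); they miss things now and then, are a little off and sometimes report something else, mostly with a low value. They report only what shows in the picture. A call takes as long as a camera call. They do not tell look-alikes from the thing itself.
- ctrl.find_in(picture, thing): "centre" ([column, row] as shares, 0 to 1, of the picture: columns of its width, rows of its height, amid what is visible of it).
- ctrl.regions_of(picture, thing): "region" (480x640 bool, what is visible of it) and "centre" ([column, row] as shares, 0 to 1, of the picture: columns of its width, rows of its height, amid what is visible of it).
- ctrl.pinpoint(picture, thing): "centre" ([column, row] as shares, 0 to 1, of the picture: columns of its width, rows of its height: a listed point, or the origin of a listed thing).
The state is a dict: "t": time; "qpos": joint angles; "qvel": joint speeds; "joint_torque": joint torques, N m; "ee_pos": TCP position; "orientation": TCP orientation; "ft_force": force on the tool from outside, world axes, zero at the start; "moment": the same for the moment, N m; "width": finger opening in mm.
Only numpy, scipy, OpenCV 4.12 (cv2) and the standard library are available. Lean on these libraries where they do the work, as an engineer would, in place of code of your own. Each camera call takes 0.05 s, during which the arm holds its last target.

## Working session

There is one attempt and no reset: what is moved stays moved. The work goes in short steps, Python scripts to look and compute and a tool call to move; the robot and the scene stay as the last step left them, time stands still between calls to the robot, and variables do not carry over. Pictures are saved under pics/ and viewed, and the job is handed in when it is done.

Besides the shell and the picture viewer there is one more tool, called after ">>>" by a JSON object that holds its "name" and its "arguments", one argument or row to a line. jog_arm: Moves the arm, as the interface text tells. Its arguments: {"type":"object","properties":{"xyz":{"type":"array","items":{"type":"array","items":{"type":"number"}}},"yaw":{"type":"array","items":{"type":"number"}},"gripper":{"type":"number"}},"required":["xyz","yaw"]}

```bash
mkdir -p pics; cat > h.py <<'E'
import numpy as np, cv2
from workcell import ctrl
def ray(im,px):
    K=np.array(im["K"],float);k1=im["k1"]
    u=np.array([(px[0]-K[0,2])/K[0,0],(px[1]-K[1,2])/K[1,1]])
    p=cv2.undistortPoints(np.array([[px]],float),K,np.array([k1,0,0,0],float)).ravel()
    R=np.array(im["R"]);t=np.array(im["t"]).ravel()
    return -R.T@t, R.T@np.array([p[0],p[1],1.])
def at_z(im,px,z):
    c,d=ray(im,px); return c+d*(z-c[2])/d[2]
def proj(im,X):
    K=np.array(im["K"],float);R=np.array(im["R"]);t=np.array(im["t"],float).ravel()
    p,_=cv2.projectPoints(np.atleast_2d(np.array(X,float)),cv2.Rodrigues(R)[0],t,K,np.array([im["k1"],0,0,0],float)); return p.reshape(-1,2)
E
python3 - <<'E'
from h import *
for n in ["top","side"]:
    im=ctrl.get_image(n); cv2.imwrite(f"pics/{n}0.png",im["img"])
    print(n,np.round(-np.array(im["R"]).T@np.array(im["t"]).ravel()))
    for th in ["tray","cap_a","vial","flask","reagent"]:
        for r in ctrl.find_in(im,th)[:6]: print(th,round(r["confidence"],2),np.round(np.array(r["centre"])*[640,480]))
    for th in ["gate","slot","tray"]:
        for r in ctrl.pinpoint(im,th)[:2]: print("pin",th,round(r["confidence"],2),np.round(np.array(r["centre"])*[640,480],1))
    for r in ctrl.pinpoint(im,"cap_a"):
        px=np.array(r["centre"])*[640,480]; print("cap",round(r["confidence"],2),np.round(px,1),np.round(at_z(im,px,122),1))
o=ctrl.get_obs();print(o["t"],o["ee_pos"],o["orientation"],o["width"])
E
```

```text
top [ 539.   34. 1194.]
tray 0.72 [313. 259.]
cap_a 0.72 [312. 178.]
cap_a 0.72 [230. 217.]
cap_a 0.67 [305. 281.]
cap_a 0.62 [277. 227.]
cap_a 0.54 [315. 223.]
vial 0.52 [286. 208.]
vial 0.36 [318. 224.]
vial 0.33 [163. 245.]
vial 0.26 [499. 300.]
flask 0.72 [161. 245.]
reagent 0.84 [498. 303.]
pin gate 0.75 [346.3 264.2]
pin slot 0.71 [361.2 273.3]
pin slot 0.54 [494.5 300.1]
pin tray 0.68 [304.8 251.9]
cap 0.73 [312.1 176.8] [743.2  53.5 122. ]
cap 0.67 [274.4 229.4] [622.8 140.  122. ]
cap 0.54 [315.9 223.9] [634.8  45.4 122. ]
cap 0.48 [229.9 213.9] [658.7 241.3 122. ]
cap 0.46 [305.2 278.6] [510.8  70.1 122. ]
side [308. 899. 818.]
tray 0.64 [323. 265.]
cap_a 0.68 [241. 261.]
cap_a 0.58 [357. 247.]
cap_a 0.57 [298. 233.]
cap_a 0.56 [247. 336.]
vial 0.72 [264. 240.]
flask 0.67 [244. 413.]
flask 0.63 [263. 240.]
reagent 0.78 [414. 160.]
pin gate 0.88 [353.4 223.6]
pin tray 0.67 [317.3 285.7]
cap 0.92 [285.3 254.3] [628.1 132.9 122. ]
cap 0.91 [246.8 333.1] [618.5 343.5 122. ]
cap 0.72 [354.6 246.5] [505.   70.1 122. ]
cap 0.69 [240.4 259.1] [706.2 172.  122. ]
cap 0.62 [297.5 232. ] [629.   58.9 122. ]
1.0 [230.52066222 580.92599991 183.60388234] [-5.89929220e-01 -3.08570531e+00 -7.84896100e-05] 87.37076561919194
```

View pics/top0.png

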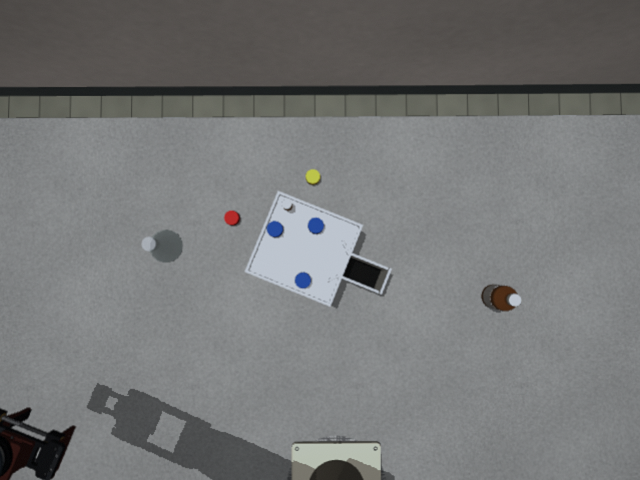

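View pics/side0.png

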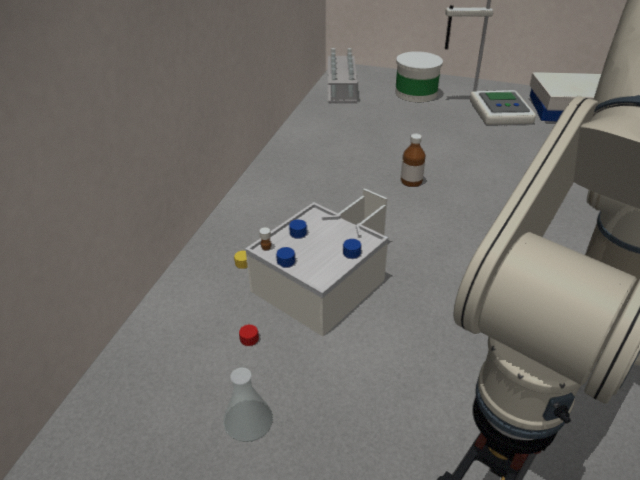

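```bash
cat >> h.py <<'E'
def blue(im,amin=15):
    hsv=cv2.cvtColor(im["img"],cv2.COLOR_BGR2HSV)
    m=cv2.inRange(hsv,(105,150,40),(130,255,255))
    n,l,s,c=cv2.connectedComponentsWithStats(m)
    return [(c[i],s[i,4]) for i in range(1,n) if s[i,4]>amin]
E
python3 - <<'E'
from h import *
for n,(x,y,w,h) in {"top":(235,180,165,135),"side":(235,185,165,150)}.items():
    im=ctrl.get_image(n)
    cr=cv2.resize(im["img"][y:y+h,x:x+w],None,fx=4.4,fy=4,interpolation=cv2.INTER_CUBIC)[:600,:800]
    cr=cv2.resize(im["img"][y:y+h,x:x+w],(w*4,h*4),interpolation=cv2.INTER_CUBIC)
    cv2.imwrite(f"pics/{n}1.png",cr)
    for c,a in blue(im): print(n,c,a,at_z(im,c,122 if n=="side" else 128).round(1))
E
```

```text
top [315.43428571 225.25142857] 175 [631.3  46.4 128. ]
top [274.64324324 228.85405405] 185 [623.5 138.7 128. ]
top [302.65536723 279.89830508] 177 [508.1  75.6 128. ]
side [545.01006711 110.70805369] 298 [ 131.9 -697.3  122. ]
side [297.60330579 228.16942149] 242 [633.   46.7 122. ]
side [351.64750958 248.18773946] 261 [509.2  76.9 122. ]
side [285.45054945 256.68864469] 273 [625.3 139.6 122. ]
```

View pics/top1.png

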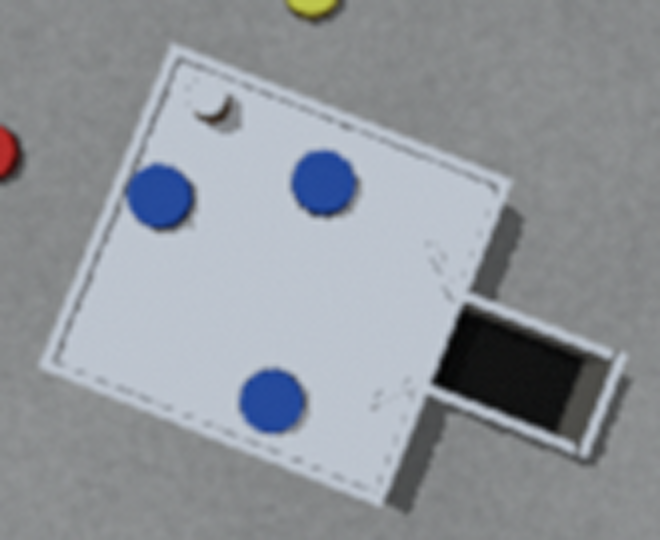

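View pics/side1.png

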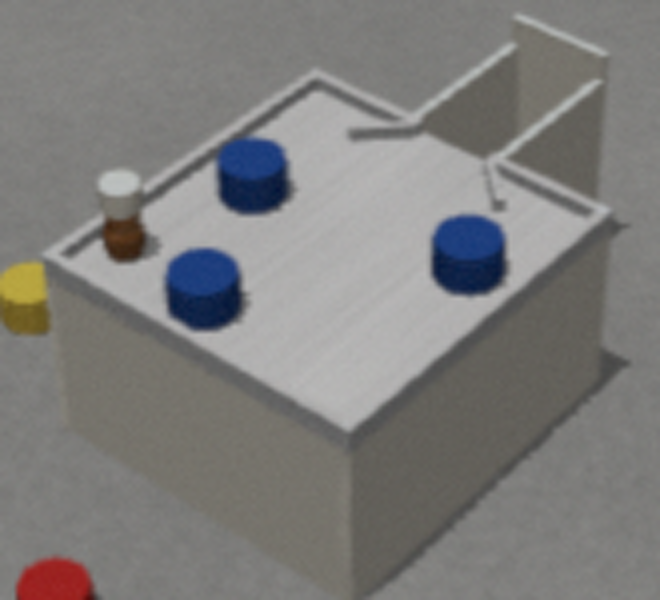

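```bash
python3 - <<'E'
from h import *
from scipy.optimize import least_squares
ims={n:ctrl.get_image(n) for n in ["top","side"]}
obs={"top":((235,180),[((172,43),(.1,.105)),((513,180),(.1,-.105)),((383,505),(-.1,-.105)),((42,368),(-.1,.105))]),
"side":((235,185),[((45,257),(.1,.105)),((316,68),(.1,-.105)),((612,210),(-.1,-.105)),((350,440),(-.1,.105))])}
def tw(p,L,z):
    c,s=np.cos(p[2]),np.sin(p[2]); return [p[0]+c*L[0]-s*L[1],p[1]+s*L[0]+c*L[1],z]
for sel in (["top"],["side"],["top","side"]):
    def f(p):
        r=[]
        for n in sel:
            o,l=obs[n]
            for a,b in l:
                px=(np.array(a)+.5)/4-.5+o
                r+=list(proj(ims[n],tw(p,np.array(b)*1000,118))[0]-px)
        return r
    s=least_squares(f,[600,70,0]); print(sel,s.x.round(3),np.abs(s.fun).max().round(2))
p=s.x; np.save("tray.npy",p)
c,sn=np.cos(p[2]),np.sin(p[2]); R=np.array([[c,-sn],[sn,c]])
for n,X in dict(A=(632,46.5),B=(624.4,139.1),C=(508.6,76.2)).items(): print(n,(R.T@(np.array(X)-p[:2])).round(1))
for n,L in dict(gate=(0,-105),slot=(0,-150)).items(): print(n,tw(p,L,0))
# vial foot in side
v=at_z(ims["side"],((124+.5)/4+235,(253)/4+185),110);print("vial",v, R.T@(v[:2]-p[:2]))
E
```

```text
['top'] [ 5.80473e+02  7.27850e+01 -3.85000e-01] 0.41
['side'] [ 5.80081e+02  7.71810e+01 -3.89000e-01] 1.05
['top', 'side'] [ 5.80554e+02  7.43920e+01 -3.87000e-01] 2.14
A [58.2 -6.4]
B [16.2 76.5]
C [-67.3 -25.5]
gate [np.float64(540.900924496309), np.float64(-22.832622770445496), 0]
slot [np.float64(523.9066981750989), np.float64(-64.50031135216894), 0]
vial [677.14946423 113.2957323  110.        ] [74.75034774 72.50205392]
```

```bash
cat >> h.py <<'E'
P=np.array([580.5,74.0,-0.387])
_c,_s=np.cos(P[2]),np.sin(P[2]); RT=np.array([[_c,-_s],[_s,_c]])
def t2w(L): return P[:2]+RT@np.array(L,float)
def w2t(X): return RT.T@(np.array(X,float)[:2]-P[:2])
def state():
    o=ctrl.get_obs(); Rm=cv2.Rodrigues(np.array(o["orientation"],float))[0]
    jaw=np.degrees(np.arctan2(Rm[1,1],Rm[0,1]))-np.degrees(P[2])   # jaw dir, tray frame, deg
    return o,np.array(o["ee_pos"]),jaw
def goto(cap,phi,d,z):
    """shift from the current pose so the tool stands d behind cap centre (tray), pushing along -y turned by phi deg"""
    o,e,j=state(); a=np.radians(-90+phi); u=np.array([np.cos(a),np.sin(a)])
    W=t2w(np.array(cap)-d*u); dj=(phi-j+90)%180-90
    print("t",round(o["t"],2),"w",round(o["width"],1),"tool tray",w2t(e).round(1),"z",e[2].round(1),"jaw",round(j,1),"F",np.round(o["ft_force"],1))
    print("shift",np.r_[W-e[:2],z-e[2]].round(1),"yaw",round(dj,1), "push dir world",(RT@u).round(3))
def caps():
    for n,z in (("top",128),("side",122)):
        im=ctrl.get_image(n)
        print(n,[(w2t(at_z(im,c,z)).round(1).tolist(),int(a)) for c,a in blue(im) if c[0]<450])
    return im
E
python3 -c "
from h import *
goto((-67.3,-25.5),66,32,165)"
```

```text
t 1.2 w 88.0 tool tray [-515.4  337.3] z 183.6 jaw 90.5 F [ 0.3  0.7 -0.4]
shift [ 255.9 -482.   -18.6] yaw -24.5 push dir world [ 0.692 -0.721]
```

>>> {"name": "jog_arm", "arguments": {
  "xyz": [
    [18, -34, 0],
    [18, -34, 0],
    [18, -34, 0],
    [18, -34, 0],
    [18, -34, 0],
    [18, -34, 0],
    [18, -34, 0],
    [18, -34, 0],
    [18, -34, 0],
    [18, -34, 0],
    [18, -34, 0],
    [18, -34, 0],
    [18, -34, 0],
    [10, -20, 0],
    [0, 0, 0]
  ],
  "yaw": [-2, -2, -2, -2, -2, -2, -2, -2, -2, -2, -2, -2, 0, 0, 0],
  "gripper": 0.75
}}

```text
t: 2.45
ee_pos: [481.8, 100.1, 186.4]
orientation: [1.236, 2.88, 0.014]
ft_force: [0.6, -0.0, 0.1]
width: 21.9
```

```bash
python3 -c "
from h import *
goto((-67.3,-25.5),66,33,122)"
```

```text
t 2.45 w 21.9 tool tray [-101.3  -13.1] z 186.4 jaw 65.7 F [ 0.6 -0.   0.1]
shift [  3.9  -0.5 -64.4] yaw 0.3 push dir world [ 0.692 -0.721]
```

>>> {"name": "jog_arm", "arguments": {
  "xyz": [
    [1, 0, -25],
    [0, 0, -20],
    [0, 0, -15],
    [0, 0, -4],
    [0, 0, 0]
  ],
  "yaw": [0, 0, 0, 0, 0]
}}

```text
t: 2.87
ee_pos: [484.3, 100.3, 122.0]
orientation: [1.243, 2.873, 0.019]
ft_force: [0.6, 0.8, -1.0]
width: 22.0
```

```bash
python3 -c "
from h import *
goto((-67.3,-25.5),66,24.5,122)
im=caps(); cv2.imwrite('pics/side2.png',im['img'])
im=ctrl.get_image('wrist');cv2.imwrite('pics/w2.png',im['img'])
im=ctrl.get_image('side');cv2.imwrite('pics/s2.png',cv2.resize(im['img'][160:360,220:440],(800,600*800//800))[:600])
"
```

```text
t 2.87 w 22.0 tool tray [-99. -12.] z 122.0 jaw 65.4 F [ 0.6  0.8 -1. ]
shift [ 7.3 -6.8  0. ] yaw 0.6 push dir world [ 0.692 -0.721]
top [([57.4, -6.3], 175), ([15.4, 76.2], 185)]
side [([59.1, -5.7], 239), ([-68.3, -18.6], 199), ([16.9, 77.6], 269)]
```

View pics/w2.png

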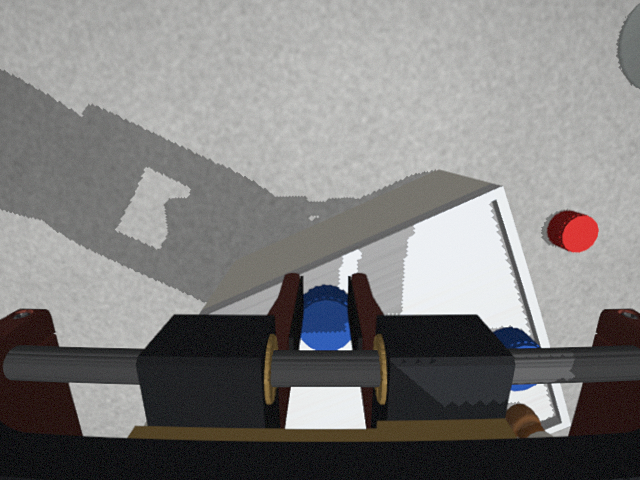

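View pics/s2.png

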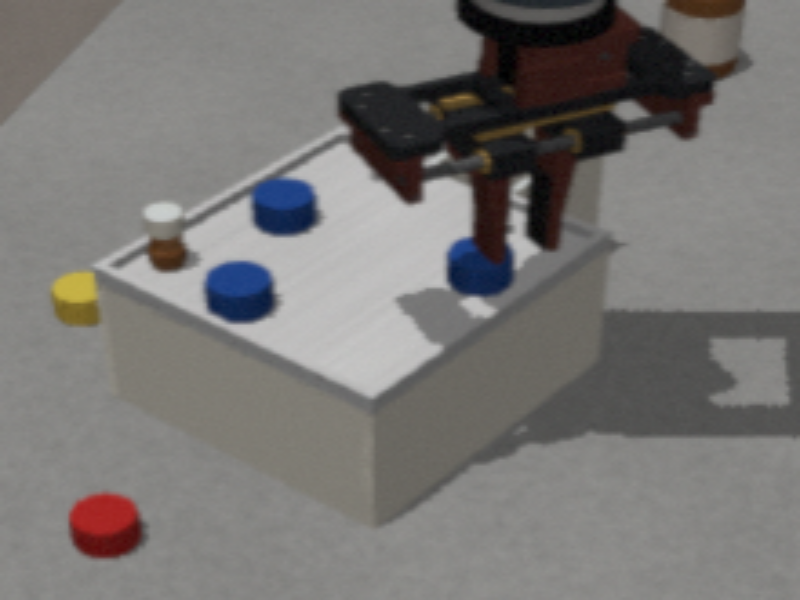

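>>> {"name": "jog_arm", "arguments": {
  "xyz": [
    [2.8, -2.9, 0],
    [2.8, -2.9, 0],
    [2.8, -2.9, 0],
    [2.8, -2.9, 0],
    [2.8, -2.9, 0],
    [2.8, -2.9, 0],
    [2.8, -2.9, 0],
    [2.8, -2.9, 0],
    [2.8, -2.9, 0],
    [2.8, -2.9, 0],
    [2.8, -2.9, 0],
    [2.8, -2.9, 0],
    [2.8, -2.9, 0],
    [2.8, -2.9, 0],
    [2.8, -2.9, 0],
    [2.8, -2.9, 0]
  ],
  "yaw": [0, 0, 0, 0, 0, 0, 0, 0, 0, 0, 0, 0, 0, 0, 0, 0]
}}

```text
t: 4.4
ee_pos: [537.1, 49.6, 126.6]
orientation: [1.239, 2.867, 0.027]
ft_force: [0.1, -0.7, 0.0]
width: 21.7
```

```bash
python3 -c "
from h import *
goto((0,-52),66,24.5,122)
im=ctrl.get_image('wrist');cv2.imwrite('pics/w3.png',im['img'])
im=ctrl.get_image('side');cv2.imwrite('pics/s3.png',cv2.resize(im['img'][160:360,220:440],(800,600)))
print([(w2t(at_z(im,c,122)).round(1).tolist(),int(a)) for c,a in blue(im) if c[0]<450])
"
```

```text
t 4.4 w 21.7 tool tray [-31. -39.] z 126.6 jaw 65.4 F [ 0.1 -0.7  0. ]
shift [ 6.8 -6.1 -4.6] yaw 0.6 push dir world [ 0.692 -0.721]
[([59.2, -5.8], 239), ([-67.0, -24.7], 270), ([17.0, 77.6], 269)]
```

View pics/s3.png

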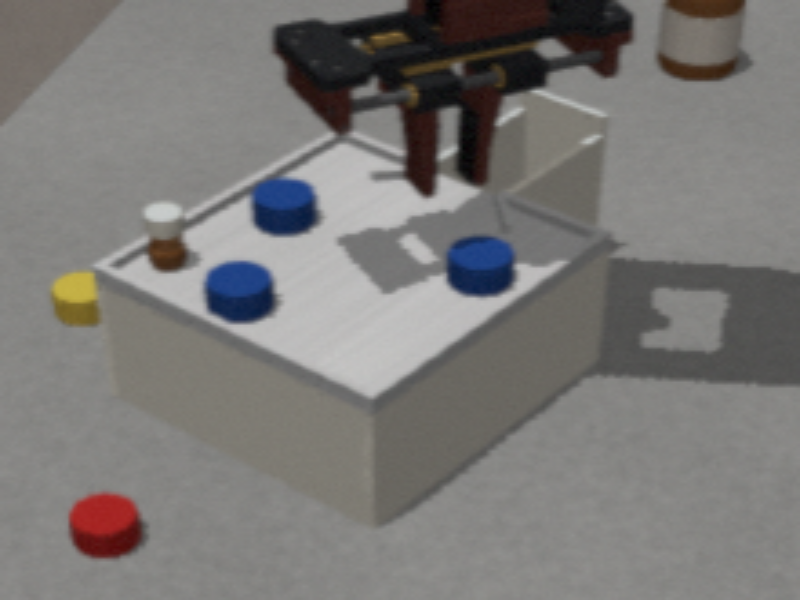

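View pics/w3.png

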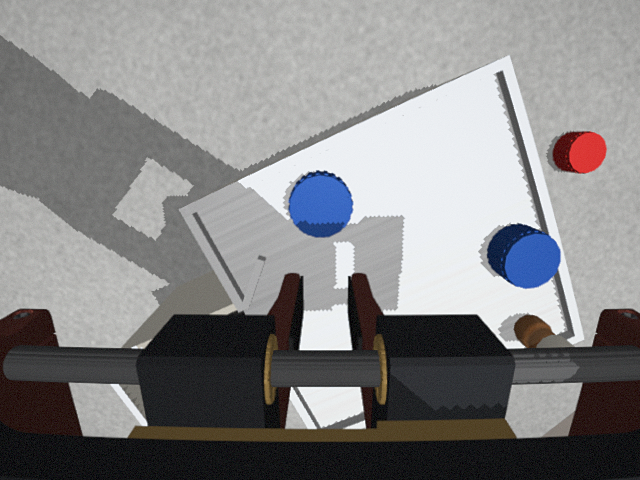

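```bash
python3 -c "
from h import *
im=ctrl.get_image('side')
o,e,j=state(); print(e,o['width'])
a=np.radians(65.4+np.degrees(P[2])); jw=np.array([np.cos(a),np.sin(a),0])
img=im['img'].copy()
S=4
big=cv2.resize(img[160:310,290:450],None,fx=5,fy=4,interpolation=cv2.INTER_CUBIC)
for k in (-11,-24,11,24):
  q=proj(im,e+k*jw)[0]; print(k,q); cv2.circle(big,(int((q[0]-290)*5),int((q[1]-160)*4)),2,(0,255,0),-1)
cv2.imwrite('pics/s4.png',big)
"
```

```text
[537.07659213  49.67634518 126.59933536] 21.72877419080146
-11 [346.71498081 234.17110656]
-24 [352.3701523  232.43155627]
11 [337.03894517 237.147332  ]
24 [331.25843214 238.92525005]
```

View pics/s4.png

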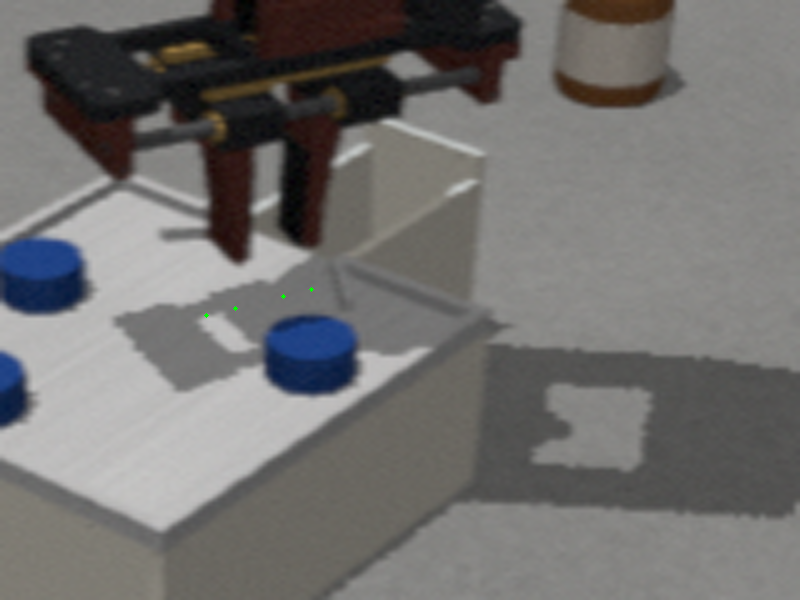

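```bash
python3 -c "
from h import *
s=ctrl.get_image('side');w=ctrl.get_image('wrist');t=ctrl.get_image('top')
o,e,j=state()
def tri(l):
    A=np.zeros((3,3));b=np.zeros(3)
    for im,px in l:
        c,d=ray(im,px);d/=np.linalg.norm(d);M=np.eye(3)-np.outer(d,d);A+=M;b+=M@c
    X=np.linalg.solve(A,b);return X.round(1),[ (proj(im,X)[0]-px).round(1) for im,px in l]
print('tcp',e.round(1),'wrist cam',(-w['R'].T@w['t']).round(1),'axis',w['R'][2].round(3))
a=np.radians(65.4+np.degrees(P[2])); jw=np.array([np.cos(a),np.sin(a),0])
for k in (-24,-11,11,24): print(k,proj(w,e+k*jw)[0].round(1),proj(t,e+k*jw)[0].round(1))
# cap C check in wrist: top face centre
print('capC top in wrist',proj(w,np.r_[t2w((-67.3,-25.5)),134])[0])
for ws,ss in (((292,275),(338,225.5)),((358,275),(352,221)),((358,275),(338,225.5)),((292,275),(352,221))): print(tri([(w,ws),(s,ss)]))
cv2.imwrite('pics/t4.png',cv2.resize(t['img'][180:315,235:400],None,fx=4,fy=4,interpolation=cv2.INTER_CUBIC))
cv2.imwrite('pics/w4.png',cv2.resize(w['img'][240:400,220:420],None,fx=3.9,fy=3.7,interpolation=cv2.INTER_CUBIC))
"
```

```text
tcp [536.6  50.  126.6] wrist cam [480.9 102.  326.3] axis [ 0.208 -0.188 -0.96 ]
-24 [285.8 268.2] [321.3 274.9]
-11 [307.3 268.1] [317.4 270.7]
11 [343.6 267.8] [310.7 263.6]
24 [365.  267.6] [306.7 259.4]
capC top in wrist [320.87662211 208.48818145]
(array([535. ,  39.1, 141.4]), [array([18.9, 13.5]), array([6.4, 1.5])])
(array([520.2,  74.7, 190.8]), [array([-16.4, -18.3]), array([-4.6, -2.4])])
(array([540.3,  68.2, 164.9]), [array([0.1, 0.1]), array([0., 0.])])
(array([517.2,  46.2, 165. ]), [array([1.3, 1. ]), array([0.4, 0.1])])
```

View pics/t4.png

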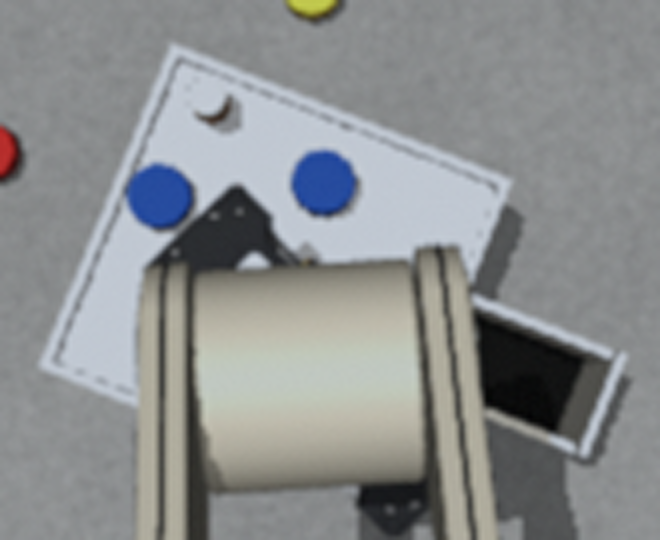

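View pics/w4.png

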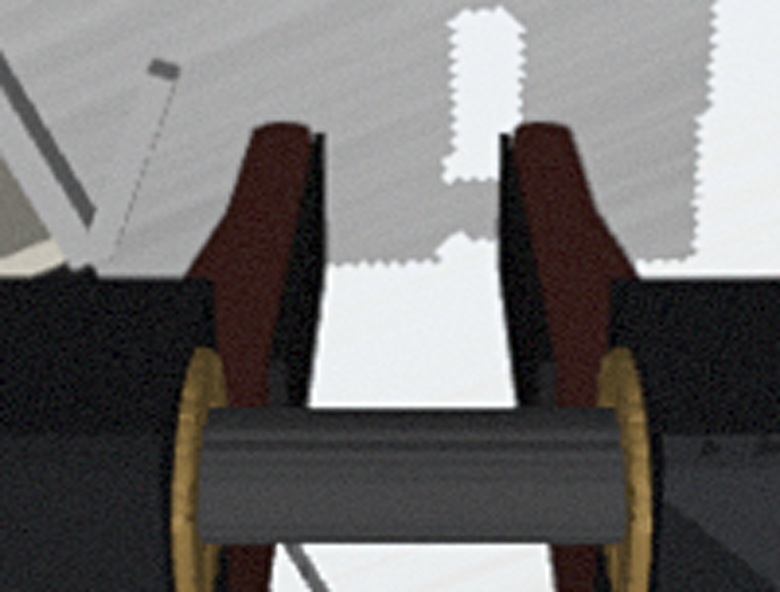

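>>> {"name": "jog_arm", "arguments": {
  "xyz": [
    [0, 0, -6],
    [0, 0, -6],
    [0, 0, -2],
    [0, 0, 0]
  ],
  "yaw": [0, 0, 0, 0]
}}

```text
t: 5.03
ee_pos: [536.1, 50.5, 111.2]
orientation: [1.238, 2.867, 0.027]
ft_force: [0.4, -1.4, 1.4]
width: 22.0
```

```bash
python3 -c "
from h import *
im=ctrl.get_image('side')
o,e,j=state(); print(e,o['width'],o['ft_force'],o['qpos'])
big=cv2.resize(im['img'][160:310,290:450],None,fx=5,fy=4,interpolation=cv2.INTER_CUBIC)
cv2.imwrite('pics/s5.png',big)
"
```

```text
[536.08915419  50.47214492 111.25821265] 22.034794836567652 [ 0.39194765 -0.3783494  -0.51889432] [ 0.06737944  0.38590649  1.89283225  0.00911005  0.83896478 -0.69433928]
```

View pics/s5.png

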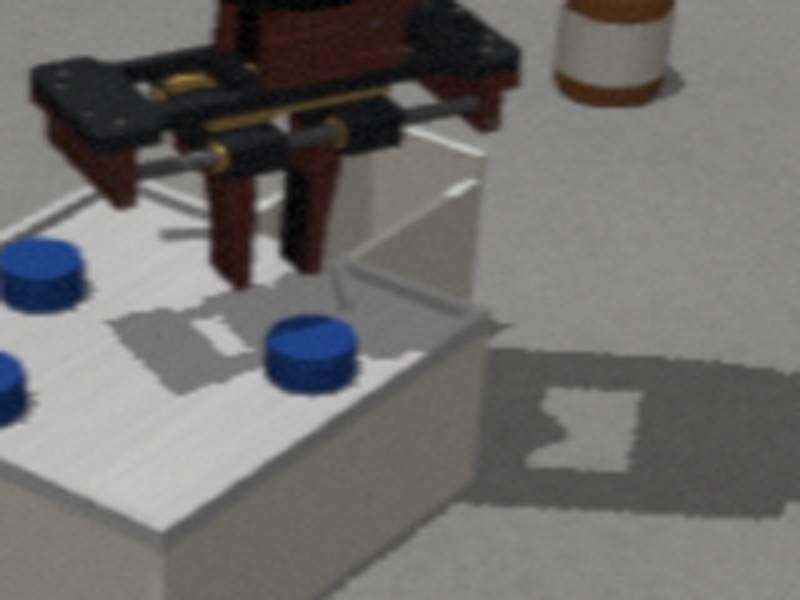

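>>> {"name": "jog_arm", "arguments": {
  "xyz": [
    [0, 0, -4],
    [0, 0, -4],
    [0, 0, -4],
    [0, 0, 0]
  ],
  "yaw": [0, 0, 0, 0]
}}

```text
t: 5.42
ee_pos: [536.1, 50.6, 98.1]
orientation: [1.238, 2.868, 0.027]
ft_force: [-0.5, 0.3, -0.6]
width: 22.1
```

```bash
cat >> h.py <<'E'
def tri(l):
    A=np.zeros((3,3));b=np.zeros(3)
    for im,px in l:
        c,d=ray(im,px);d/=np.linalg.norm(d);M=np.eye(3)-np.outer(d,d);A+=M;b+=M@c
    X=np.linalg.solve(A,b);return X.round(1),[ (proj(im,X)[0]-px).round(1) for im,px in l]
E
python3 -c "
from h import *
im=ctrl.get_image('side');w=ctrl.get_image('wrist')
o,e,j=state(); print(e,o['width'],o['ft_force'])
big=cv2.resize(im['img'][160:310,290:450],None,fx=5,fy=4,interpolation=cv2.INTER_CUBIC)
cv2.imwrite('pics/s6.png',big)
cv2.imwrite('pics/w6.png',w['img'])
for z in (110,120,130,140): print(z,proj(im,[540,68,z])[0].round(1),(proj(im,[540,68,z])[0]-[290,160])*[5,4])
"
```

```text
[536.47812126  50.62576875  98.63863291] 21.884784877485327 [ 0.41655559 -0.32824473  0.50146285]
110 [337.9 247.2] [239.40512562 348.9982361 ]
120 [337.9 243.4] [239.70114662 333.55494042]
130 [338.  239.5] [239.99995754 317.93736508]
140 [338.1 235.5] [240.30158871 302.14295167]
```

View pics/s6.png

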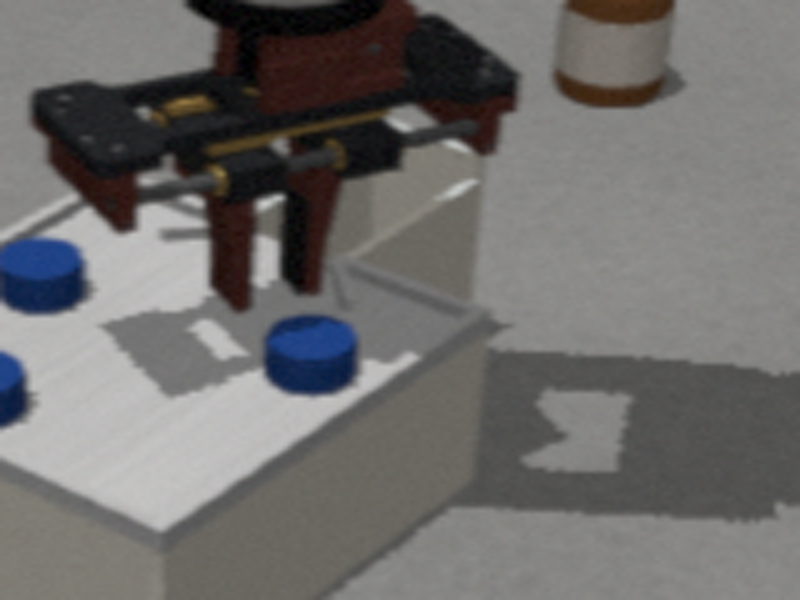

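View pics/w6.png

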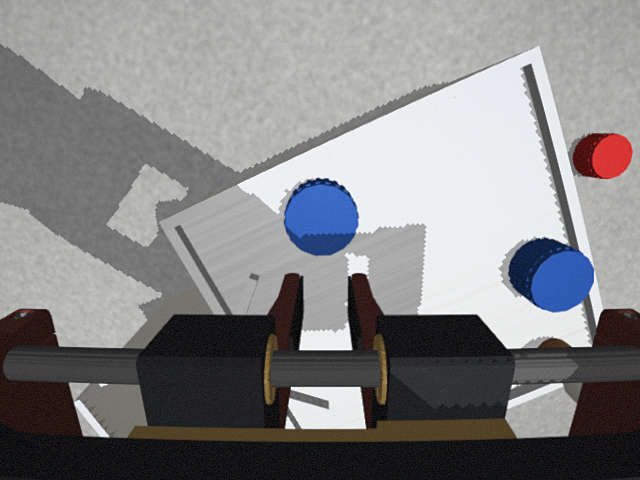

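>>> {"name": "jog_arm", "arguments": {
  "xyz": [
    [0, 0, 15],
    [0, 0, 6],
    [-17, 16, 0],
    [-17, 16, 0],
    [-16, 15, 0],
    [0, 0, 0]
  ],
  "yaw": [0, 0, 0, 0, 0, 0]
}}

```text
t: 6.02
ee_pos: [486.8, 98.1, 121.3]
orientation: [1.241, 2.862, 0.03]
ft_force: [0.8, -0.5, -0.2]
width: 22.0
```

```bash
python3 -c "
from h import *
goto((-67.3,-25.5),66,34,84)"
```

```text
t 6.02 w 22.0 tool tray [-95.9 -13. ] z 121.3 jaw 65.3 F [ 0.8 -0.5 -0.2]
shift [ -1.8   2.2 -37.3] yaw 0.7 push dir world [ 0.692 -0.721]
```

>>> {"name": "jog_arm", "arguments": {
  "xyz": [
    [-3, 3, 0],
    [0, 0, -15],
    [0, 0, -10],
    [0, 0, -6],
    [0, 0, -4],
    [0, 0, 0]
  ],
  "yaw": [0, 0, 0, 0, 0, 0]
}}

```text
t: 6.52
ee_pos: [486.9, 101.2, 86.2]
orientation: [1.238, 2.858, 0.034]
ft_force: [-0.4, 0.0, -0.1]
width: 22.0
```

```bash
python3 -c "
from h import *
goto((-67.3,-25.5),66,34,84)
im=ctrl.get_image('side')
cv2.imwrite('pics/s7.png',cv2.resize(im['img'][160:310,290:450],None,fx=5,fy=4,interpolation=cv2.INTER_CUBIC))
w=ctrl.get_image('wrist');cv2.imwrite('pics/w7.png',w['img'])"
```

```text
t 6.52 w 22.0 tool tray [-97.  -10.2] z 86.2 jaw 65.4 F [-0.4  0.  -0.1]
shift [-1.9 -0.8 -2.2] yaw 0.6 push dir world [ 0.692 -0.721]
```

View pics/s7.png

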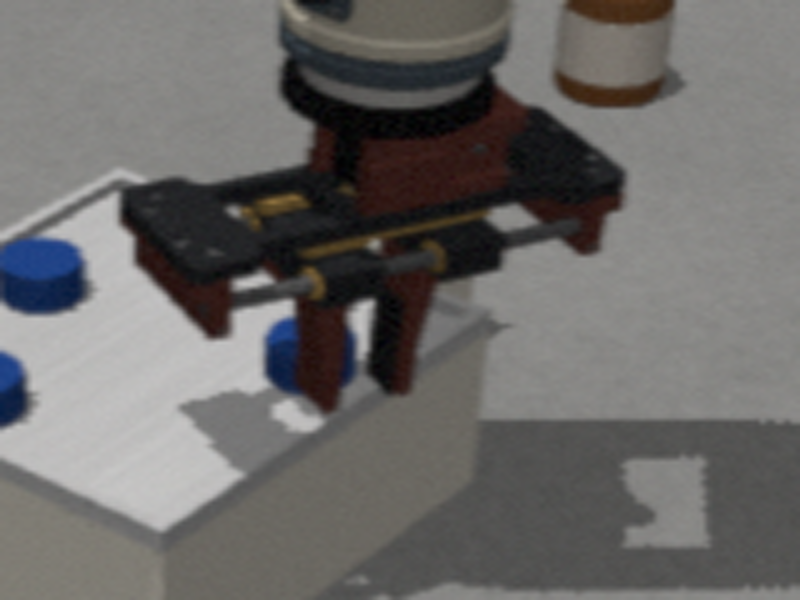

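View pics/w7.png

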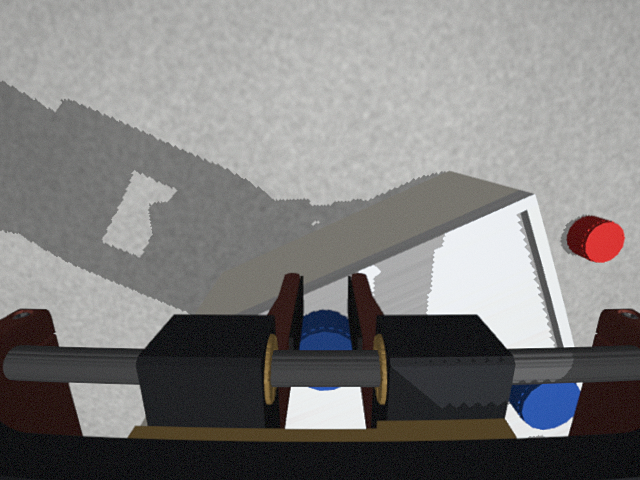

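>>> {"name": "jog_arm", "arguments": {
  "xyz": [
    [0, 0, -2],
    [2.8, -2.9, -0.3],
    [2.8, -2.9, -0.3],
    [2.8, -2.9, -0.3],
    [2.8, -2.9, -0.3],
    [2.8, -2.9, -0.3],
    [2.8, -2.9, -0.3],
    [2.8, -2.9, -0.3],
    [2.8, -2.9, -0.3]
  ],
  "yaw": [0, 0, 0, 0, 0, 0, 0, 0, 0]
}}

```text
t: 7.37
ee_pos: [513.3, 75.7, 83.8]
orientation: [1.237, 2.855, 0.037]
ft_force: [-0.4, -0.2, 0.2]
width: 22.0
```

```bash
python3 -c "
from h import *
goto((0,-52),66,24.5,84)
im=ctrl.get_image('side')
cv2.imwrite('pics/s8.png',cv2.resize(im['img'][160:310,290:450],None,fx=5,fy=4,interpolation=cv2.INTER_CUBIC))
print([(w2t(at_z(im,c,122)).round(1).tolist(),int(a)) for c,a in blue(im) if c[0]<450])
w=ctrl.get_image('wrist');cv2.imwrite('pics/w8.png',w['img'])"
```

```text
t 7.37 w 22.0 tool tray [-62.8 -23.8] z 83.8 jaw 65.3 F [-0.4 -0.2  0.2]
shift [ 30.6 -32.2   0.2] yaw 0.7 push dir world [ 0.692 -0.721]
[([59.2, -5.7], 239), ([-31.5, -25.5], 29), ([-52.6, -40.6], 61), ([16.8, 77.5], 270)]
```

View pics/s8.png

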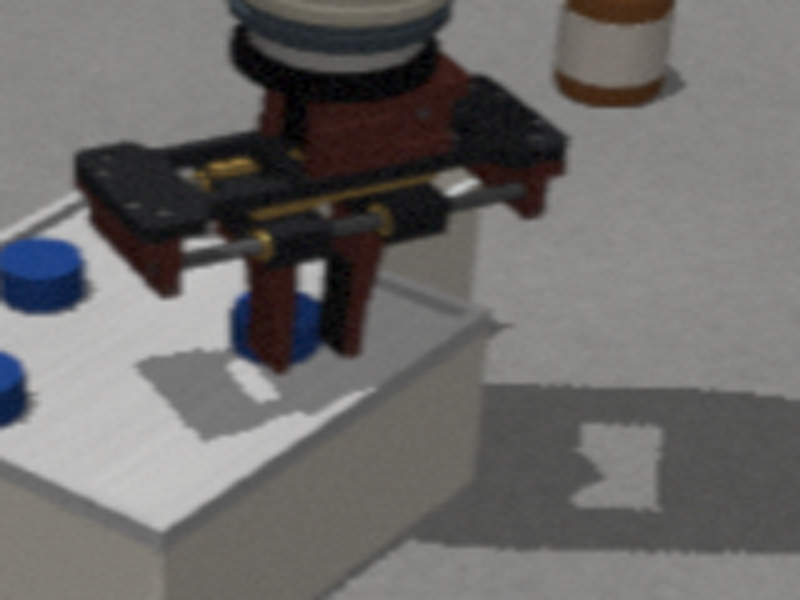

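View pics/w8.png

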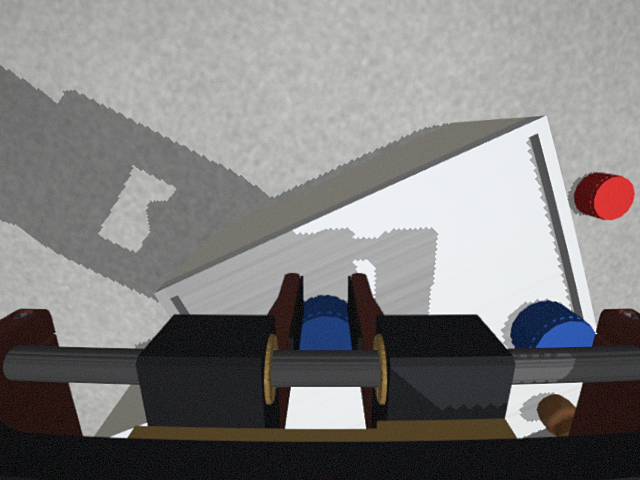

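```bash
python3 -c "
from h import *
im=ctrl.get_image('side')
print(w2t(at_z(im,(345.2,242),122)))"
```

```text
[-45.28680542 -31.54306065]
```

>>> {"name": "jog_arm", "arguments": {
  "xyz": [
    [2.8, -2.9, -0.3],
    [2.8, -2.9, -0.3],
    [2.8, -2.9, -0.3],
    [2.8, -2.9, -0.3],
    [2.8, -2.9, -0.3],
    [2.8, -2.9, -0.3],
    [2.8, -2.9, -0.3],
    [2.8, -2.9, -0.3],
    [2.8, -2.9, -0.3],
    [1.5, -1.6, 0],
    [0, 0, 0]
  ],
  "yaw": [0, 0, 0, 0, 0, 0, 0, 0, 0, 0, 0]
}}

```text
t: 8.43
ee_pos: [542.4, 45.2, 80.5]
orientation: [1.237, 2.856, 0.037]
ft_force: [-0.2, 0.6, 1.1]
width: 22.0
```

```bash
python3 -c "
from h import *
goto((0,-52),66,24.5,84)
im=ctrl.get_image('side')
cv2.imwrite('pics/s9.png',cv2.resize(im['img'][160:310,290:450],None,fx=5,fy=4,interpolation=cv2.INTER_CUBIC))
"
```

```text
t 8.43 w 22.0 tool tray [-24.4 -41. ] z 80.5 jaw 65.3 F [-0.2  0.6  1.1]
shift [ 1.5 -1.7  3.5] yaw 0.7 push dir world [ 0.692 -0.721]
```

View pics/s9.png

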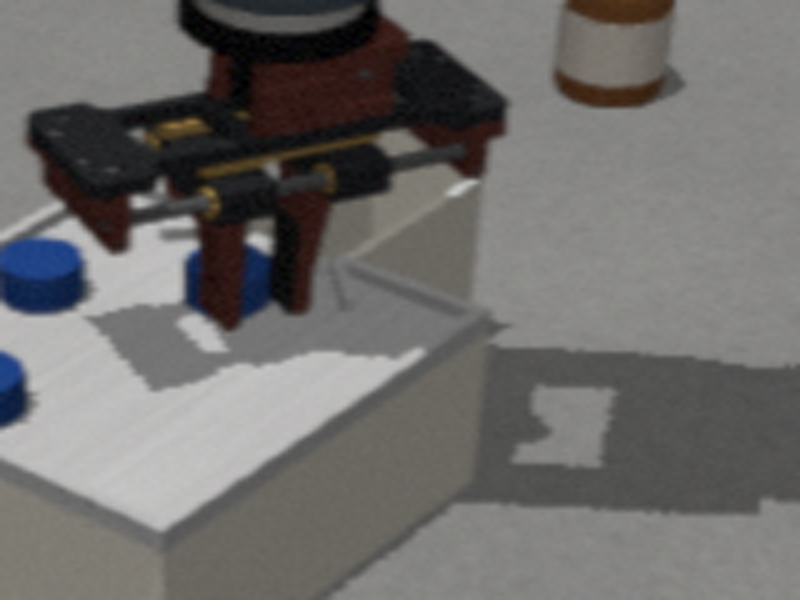

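```bash
cat >> h.py <<'E'
def arc(cap,p0,p1,d0,d1,n):
    pts=[]
    for k in range(n+1):
        f=k/n;a=np.radians(-90+p0+(p1-p0)*f);d=d0+(d1-d0)*f
        pts.append(t2w(np.array(cap)-d*np.array([np.cos(a),np.sin(a)])))
    print(np.diff(pts,axis=0).round(1).tolist(),(p1-p0)/n)
E
python3 -c "
from h import *
im=ctrl.get_image('side')
w=ctrl.get_image('wrist');cv2.imwrite('pics/w9.png',w['img'])
c=w2t(at_z(im,(335.6,230.5),122));print(c)
o,e,j=state();v=c-w2t(e);print(np.linalg.norm(v),np.degrees(np.arctan2(v[1],v[0]))+90)
"
```

```text
[ -6.89410068 -48.91711413]
19.811567040840153 66.03346046507292
```

View pics/w9.png

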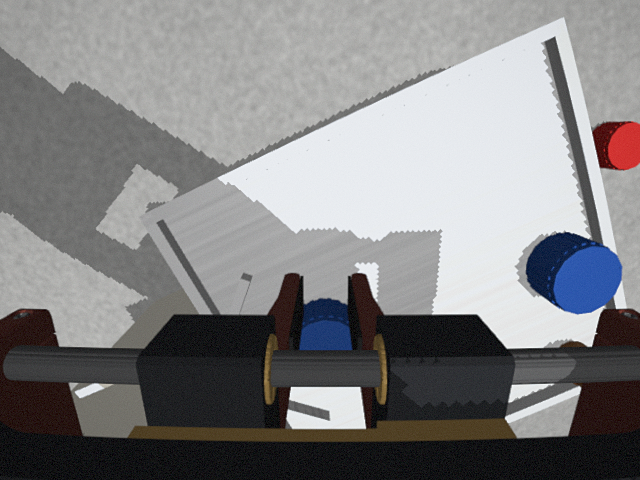

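>>> {"name": "jog_arm", "arguments": {
  "xyz": [
    [2.6, -2.7, 1.5],
    [2.5, -2.6, 1.5],
    [0, 0, 0.5]
  ],
  "yaw": [0, 0, 0]
}}

```text
t: 8.83
ee_pos: [546.9, 40.2, 84.1]
orientation: [1.236, 2.857, 0.036]
ft_force: [0.4, 0.2, -0.6]
width: 22.2
```

```bash
python3 -c "
from h import *
o,e,j=state();a=np.radians(-24); u=np.array([np.cos(a),np.sin(a)])
c=w2t(e)+20*u; print(w2t(e),e,c,j)
arc(c,65.3,0,20,24,11)
"
```

```text
[-18.34800988 -43.977404  ] [546.91130955  40.19968339  84.13687944] [ -0.07710073 -52.11213686] 65.41575380346556
[[1.4, 1.6], [1.6, 1.5], [1.7, 1.3], [1.9, 1.2], [2.0, 1.0], [2.2, 0.8], [2.3, 0.5], [2.4, 0.3], [2.4, 0.1], [2.4, -0.2], [2.4, -0.5]] -5.9363636363636365
```

>>> {"name": "jog_arm", "arguments": {
  "xyz": [
    [1.4, 1.6, 0],
    [1.6, 1.5, 0],
    [1.7, 1.3, 0],
    [1.9, 1.2, 0],
    [2.0, 1.0, 0],
    [2.2, 0.8, 0],
    [2.3, 0.5, 0],
    [2.4, 0.3, 0],
    [2.4, 0.1, 0],
    [2.4, -0.2, 0],
    [2.4, -0.5, 0],
    [0, 0, 0]
  ],
  "yaw": [-6, -6, -6, -6, -6, -6, -6, -6, -6, -6, -5, 0]
}}

```text
t: 9.83
ee_pos: [571.9, 47.7, 86.0]
orientation: [2.618, 1.667, 0.007]
ft_force: [0.5, 0.6, -0.8]
width: 21.8
```

```bash
python3 -c "
from h import *
goto((0,-52),0,24,84)
im=ctrl.get_image('side')
cv2.imwrite('pics/s10.png',cv2.resize(im['img'][160:310,290:450],None,fx=5,fy=4,interpolation=cv2.INTER_CUBIC))
w=ctrl.get_image('wrist');cv2.imwrite('pics/w10.png',w['img'])
for c,a in blue(w): print(w2t(at_z(w,c,134)),a)
"
```

```text
t 9.83 w 21.8 tool tray [  1.9 -27.6] z 86.0 jaw -2.8 F [ 0.5  0.6 -0.8]
shift [-1.9  0.4 -2. ] yaw 2.8 push dir world [-0.377 -0.926]
[15.2153153  76.27537122] 6797
[54.25110885 -2.52579059] 5171
[ -0.86811337 -40.44314911] 2162
```

View pics/s10.png

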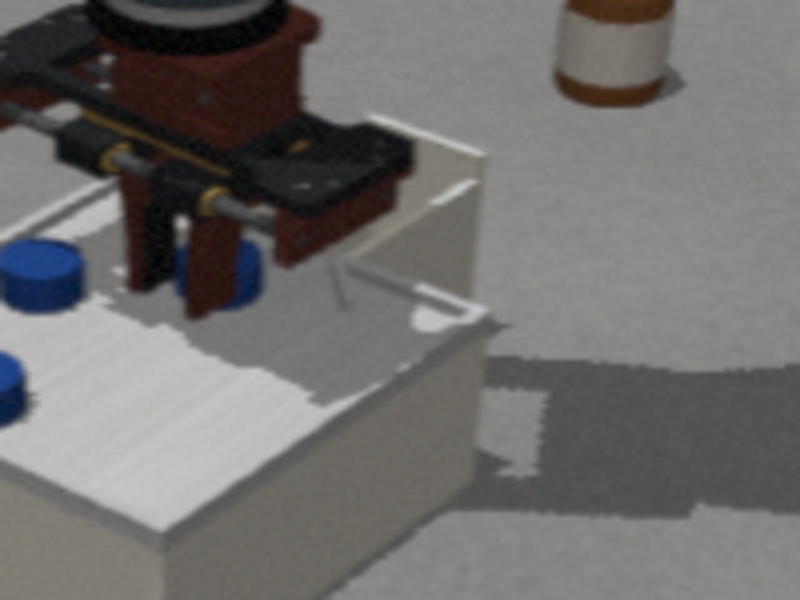

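View pics/w10.png

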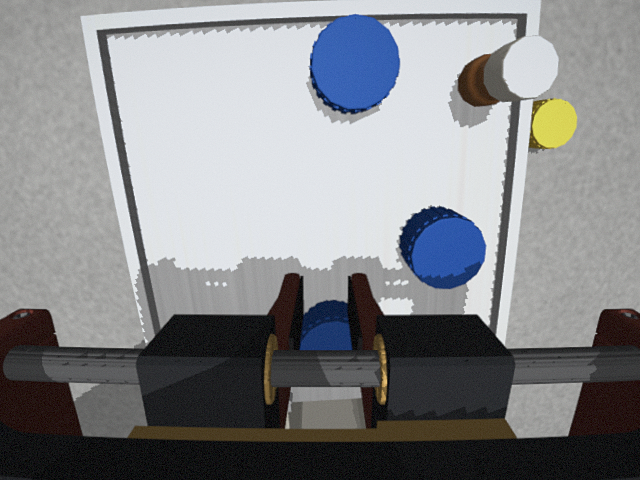

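>>> {"name": "jog_arm", "arguments": {
  "xyz": [
    [-1.9, 0, -1],
    [-1.5, -3.7, 0],
    [-1.5, -3.7, 0],
    [-1.5, -3.7, 0],
    [-1.5, -3.7, 0],
    [-1.5, -3.7, 0],
    [-1.5, -3.7, 0],
    [-1.5, -3.7, 0],
    [-1.5, -3.7, 0],
    [-1.5, -3.7, 0],
    [-1.5, -3.7, 0],
    [0, 0, 0]
  ],
  "yaw": [2.8, 0, 0, 0, 0, 0, 0, 0, 0, 0, 0, 0]
}}

```text
t: 10.93
ee_pos: [551.7, 6.1, 85.1]
orientation: [2.565, 1.748, 0.007]
ft_force: [-0.7, -0.3, -0.3]
width: 22.3
```

```bash
python3 -c "
from h import *
goto((0,-122),0,20,84)
im=ctrl.get_image('side')
cv2.imwrite('pics/s11.png',cv2.resize(im['img'][160:310,290:450],None,fx=5,fy=4,interpolation=cv2.INTER_CUBIC))
"
```

```text
t 10.93 w 22.3 tool tray [ -1.  -73.8] z 85.1 jaw 0.7 F [-0.7 -0.3 -0.3]
shift [ -9.7 -26.5  -1.1] yaw -0.7 push dir world [-0.377 -0.926]
```

View pics/s11.png

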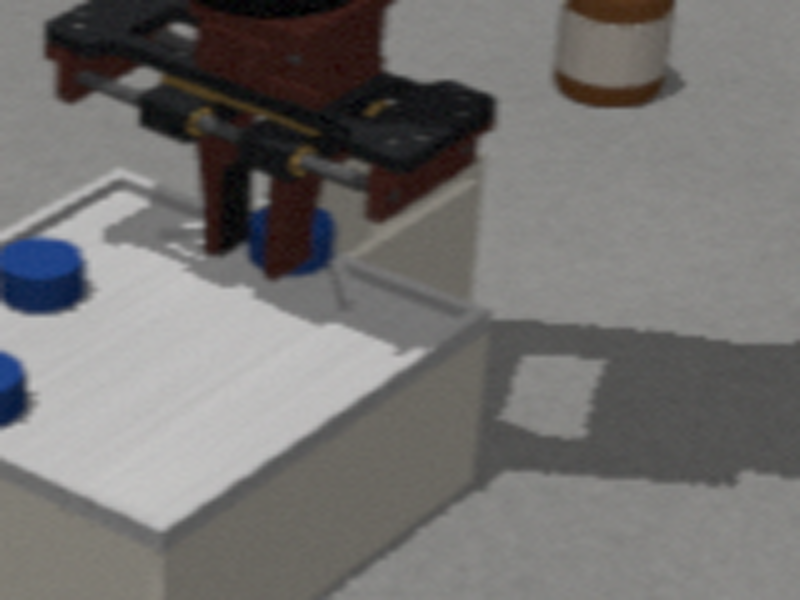

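>>> {"name": "jog_arm", "arguments": {
  "xyz": [
    [-1.4, -3.7, 0],
    [-1.4, -3.7, 0],
    [-1.4, -3.7, 0],
    [-1.4, -3.7, 0],
    [-1.4, -3.7, 0],
    [-1.4, -3.7, 0],
    [-1.4, -3.7, 0],
    [-1.4, -3.7, 0],
    [0, 0, 0],
    [0, 0, 0]
  ],
  "yaw": [0, 0, 0, 0, 0, 0, 0, 0, 0, 0]
}}

```text
t: 11.82
ee_pos: [539.5, -26.5, 85.2]
orientation: [2.565, 1.748, 0.008]
ft_force: [0.0, -0.4, 0.1]
width: 22.1
```

```bash
python3 -c "
from h import *
goto((58.2,-6.2),-50,32,110)
im=ctrl.get_image('side')
cv2.imwrite('pics/s12.png',cv2.resize(im['img'][160:310,290:450],None,fx=5,fy=4,interpolation=cv2.INTER_CUBIC))
"
```

```text
t 11.82 w 22.1 tool tray [  -0.  -108.6] z 85.2 jaw 0.7 F [ 0.  -0.4  0.1]
shift [123.   82.6  24.8] yaw -50.7 push dir world [-0.952 -0.306]
```

View pics/s12.png

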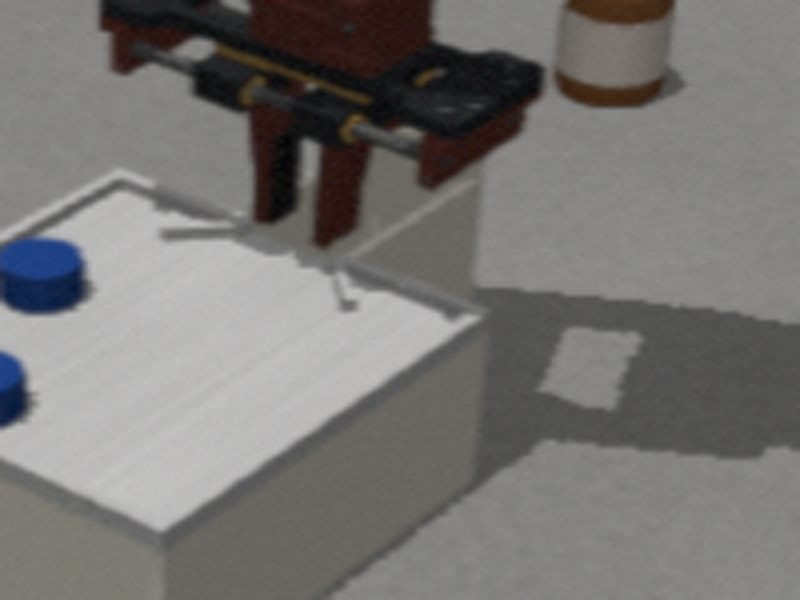

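>>> {"name": "jog_arm", "arguments": {
  "xyz": [
    [0, 0, 20],
    [0, 0, 17],
    [15.4, 10.4, 0],
    [15.4, 10.4, 0],
    [15.4, 10.4, 0],
    [15.4, 10.4, 0],
    [15.4, 10.4, 0],
    [15.4, 10.4, 0],
    [15.4, 10.4, 0],
    [15.4, 10.4, 0],
    [0, 0, 0]
  ],
  "yaw": [0, 0, -6.4, -6.4, -6.4, -6.4, -6.4, -6.4, -6.4, -6.4, 0]
}}

```text
t: 12.78
ee_pos: [666.8, 62.5, 124.1]
orientation: [3.083, 0.402, -0.017]
ft_force: [-0.7, 0.3, 0.2]
width: 21.7
```

```bash
python3 -c "
from h import *
goto((58.2,-6.2),-50,32,85)
t=ctrl.get_image('top');cv2.imwrite('pics/t13.png',cv2.resize(t['img'][180:315,235:400],None,fx=4,fy=4,interpolation=cv2.INTER_CUBIC))
"
```

```text
t 12.78 w 21.7 tool tray [84.2 21.9] z 124.1 jaw -53.0 F [-0.7  0.3  0.2]
shift [ -4.3  -6.4 -39.1] yaw 3.0 push dir world [-0.952 -0.306]
```

View pics/t13.png

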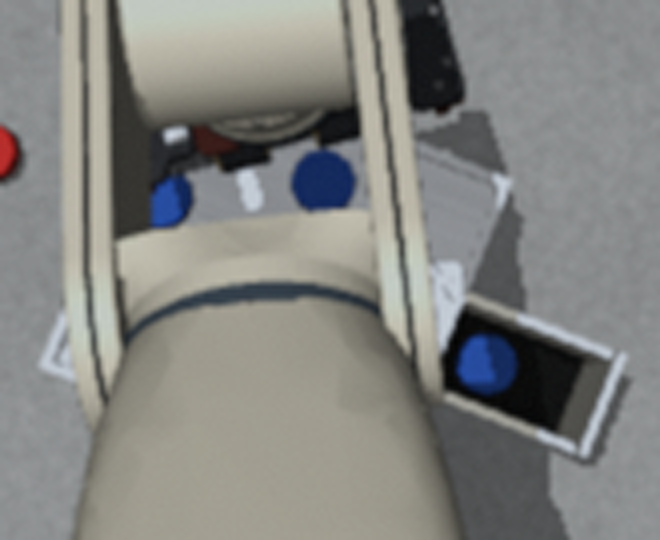

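>>> {"name": "jog_arm", "arguments": {
  "xyz": [
    [-2.5, -6, 0],
    [0, 0, -15],
    [0, 0, -12],
    [0, 0, -7],
    [0, 0, -4],
    [0, 0, 0]
  ],
  "yaw": [3, 0, 0, 0, 0, 0]
}}

```text
t: 13.33
ee_pos: [657.9, 53.9, 82.8]
orientation: [3.065, 0.517, -0.025]
ft_force: [-0.7, 0.1, -0.3]
width: 22.2
```

```bash
python3 -c "
from h import *
goto((58.2,-6.2),-50,32,85)
im=ctrl.get_image('side');cv2.imwrite('pics/s14.png',cv2.resize(im['img'][160:310,240:400],None,fx=5,fy=4,interpolation=cv2.INTER_CUBIC))
w=ctrl.get_image('wrist');cv2.imwrite('pics/w14.png',w['img'])
"
```

```text
t 13.33 w 22.2 tool tray [79.2 10.6] z 82.8 jaw -48.7 F [-0.7  0.1 -0.3]
shift [4.6 2.2 2.2] yaw -1.3 push dir world [-0.952 -0.306]
```

View pics/s14.png

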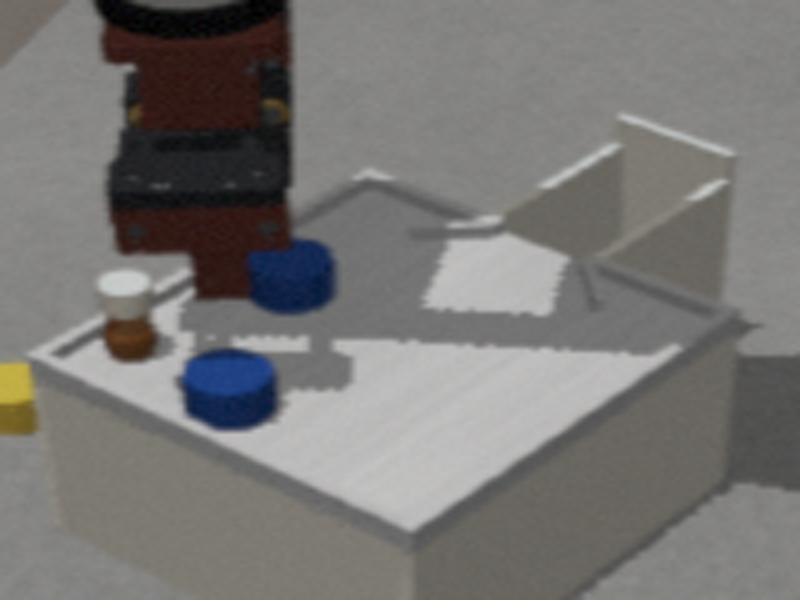

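View pics/w14.png

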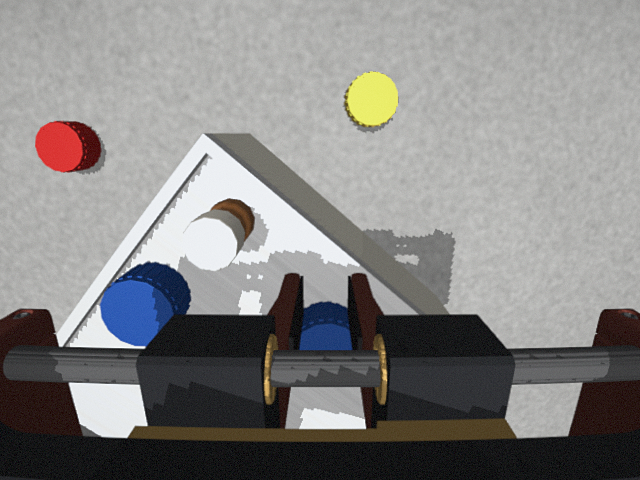

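>>> {"name": "jog_arm", "arguments": {
  "xyz": [
    [-3.8, -1.2, 1],
    [-3.8, -1.2, 0.5],
    [-3.8, -1.2, 0],
    [-3.8, -1.2, 0],
    [-3.8, -1.2, 0],
    [-3.8, -1.2, 0],
    [-3.8, -1.2, 0],
    [-3.8, -1.2, 0],
    [-3.8, -1.2, 0],
    [-3.8, -1.2, 0]
  ],
  "yaw": [-1.3, 0, 0, 0, 0, 0, 0, 0, 0, 0]
}}

```text
t: 14.27
ee_pos: [618.8, 41.1, 88.4]
orientation: [3.071, 0.478, -0.016]
ft_force: [-0.4, 0.4, -0.9]
width: 21.9
```

```bash
python3 -c "
from h import *
goto((0,-54),-50,20,84)
im=ctrl.get_image('side');cv2.imwrite('pics/s15.png',cv2.resize(im['img'][160:310,240:400],None,fx=5,fy=4,interpolation=cv2.INTER_CUBIC))
"
```

```text
t 14.27 w 21.9 tool tray [ 47.9 -16. ] z 88.4 jaw -50.1 F [-0.4  0.4 -0.9]
shift [-39.6 -11.   -4.4] yaw 0.1 push dir world [-0.952 -0.306]
```

View pics/s15.png

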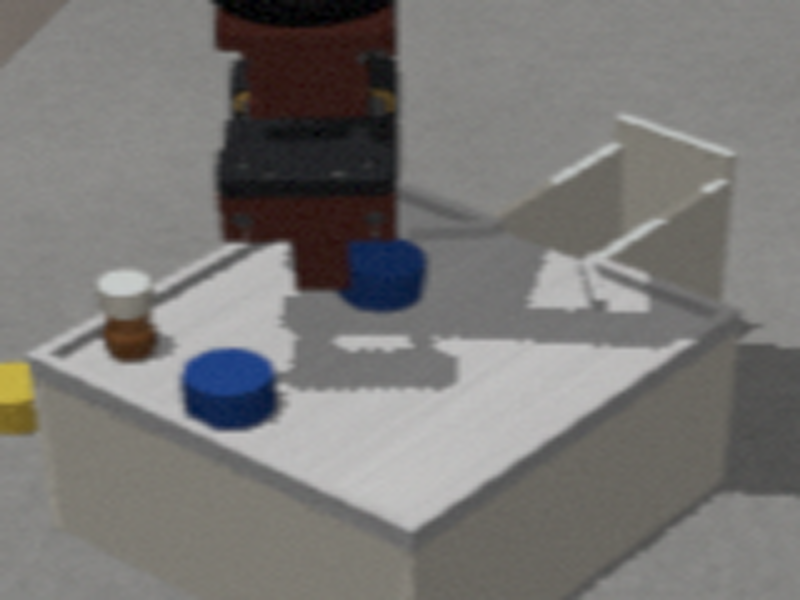

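>>> {"name": "jog_arm", "arguments": {
  "xyz": [
    [-3.8, -1.1, -2],
    [-3.8, -1.1, -2],
    [-3.8, -1.1, -1],
    [-3.8, -1.1, -0.4],
    [-3.8, -1.1, -0.4],
    [-3.8, -1.1, -0.4],
    [-3.8, -1.1, -0.4],
    [-3.8, -1.1, -0.4],
    [-3.8, -1.1, -0.4],
    [-2.5, -0.7, 0],
    [0, 0, 0]
  ],
  "yaw": [0, 0, 0, 0, 0, 0, 0, 0, 0, 0, 0]
}}

```text
t: 15.23
ee_pos: [577.4, 29.1, 80.3]
orientation: [3.071, 0.478, -0.016]
ft_force: [0.2, 1.3, -0.5]
width: 21.9
```

```bash
python3 -c "
from h import *
goto((0,-54),-50,20,84)
im=ctrl.get_image('side');cv2.imwrite('pics/s16.png',cv2.resize(im['img'][160:310,240:400],None,fx=5,fy=4,interpolation=cv2.INTER_CUBIC))
o,e,j=state();a=np.radians(-90+j); u=np.array([np.cos(a),np.sin(a)])
c=w2t(e)+20*u; print(c,proj(im,np.r_[t2w(c),122]))
arc(c,j,0,20.5,24,8)
"
```

```text
t 15.23 w 21.9 tool tray [ 14.1 -42.7] z 80.3 jaw -50.1 F [ 0.2  1.3 -0.5]
shift [1.8 1.  3.7] yaw 0.1 push dir world [-0.952 -0.306]
[ -1.10575236 -55.43117156] [[335.37050229 227.93009305]]
[[-0.4, 2.3], [-0.7, 2.3], [-0.9, 2.2], [-1.2, 2.1], [-1.5, 2.0], [-1.7, 1.9], [-1.9, 1.7], [-2.2, 1.5]] 6.263830847453798
```

View pics/s16.png

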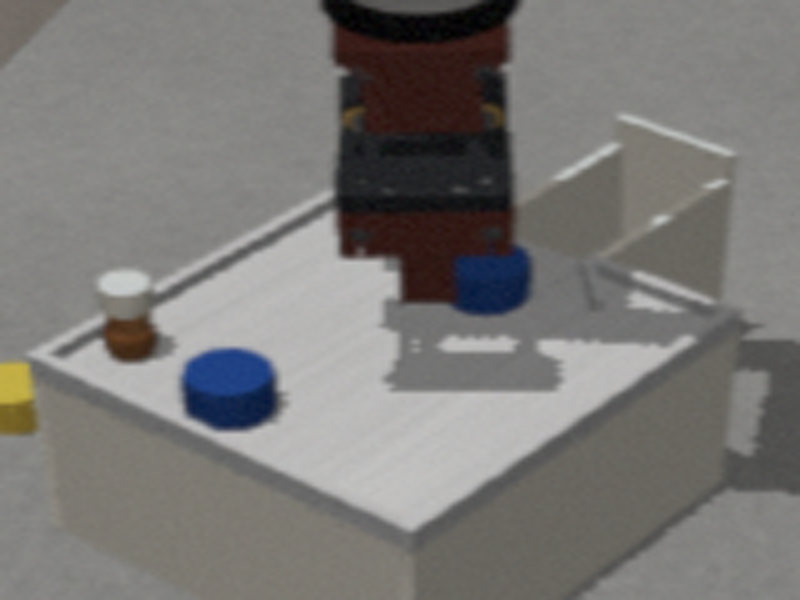

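>>> {"name": "jog_arm", "arguments": {
  "xyz": [
    [0.8, 2.5, 2],
    [-0.7, 2.3, 1],
    [-0.9, 2.2, 0],
    [-1.2, 2.1, 0],
    [-1.5, 2.0, 0],
    [-1.7, 1.9, 0],
    [-1.9, 1.7, 0],
    [-2.2, 1.5, 0],
    [0, 0, 0]
  ],
  "yaw": [6, 6, 6, 6, 6, 6, 6, 6, 0]
}}

```text
t: 16.03
ee_pos: [568.9, 46.2, 83.3]
orientation: [2.576, 1.738, 0.008]
ft_force: [0.1, -0.4, -1.0]
width: 21.7
```

```bash
python3 -c "
from h import *
im=ctrl.get_image('side')
print(w2t(at_z(im,(337.3,230),122)))
goto((0,-54),0,24,84)
cv2.imwrite('pics/s17.png',cv2.resize(im['img'][160:310,240:400],None,fx=5,fy=4,interpolation=cv2.INTER_CUBIC))
w=ctrl.get_image('wrist');cv2.imwrite('pics/w17.png',w['img'])
"
```

```text
[ -8.55807642 -52.44732717]
t 16.08 w 21.8 tool tray [  0.1 -30.1] z 83.4 jaw -0.1 F [-0.  0. -1.]
shift [-0.1  0.1  0.6] yaw 0.1 push dir world [-0.377 -0.926]
```

View pics/s17.png

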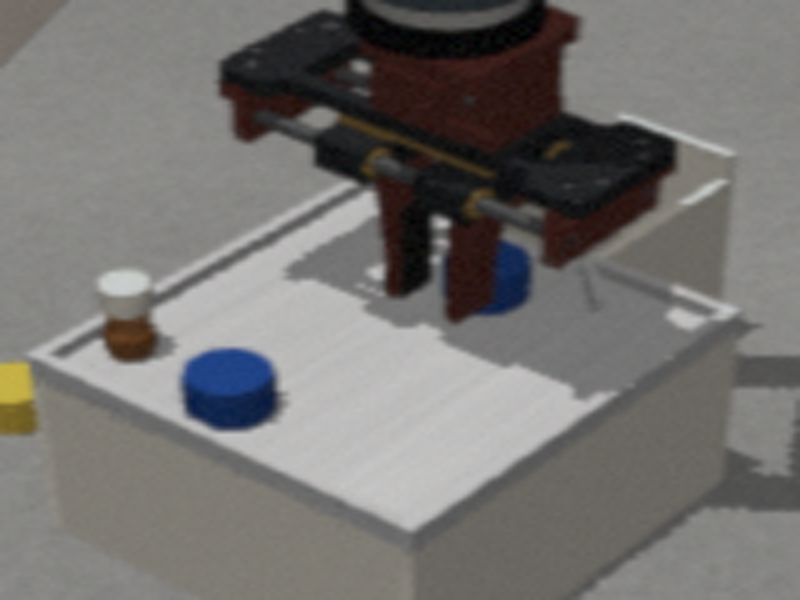

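View pics/w17.png

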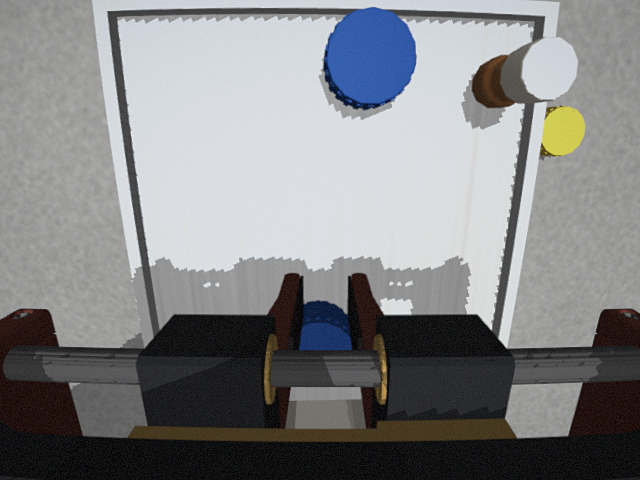

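>>> {"name": "jog_arm", "arguments": {
  "xyz": [
    [-1.5, -3.7, 0],
    [-1.5, -3.7, 0],
    [-1.5, -3.7, 0],
    [-1.5, -3.7, 0],
    [-1.5, -3.7, 0],
    [-1.5, -3.7, 0],
    [-1.5, -3.7, 0],
    [-1.5, -3.7, 0],
    [-1.5, -3.7, 0],
    [-1.5, -3.7, 0],
    [0, 0, 0]
  ],
  "yaw": [0, 0, 0, 0, 0, 0, 0, 0, 0, 0, 0]
}}

```text
t: 17.05
ee_pos: [553.5, 4.2, 83.5]
orientation: [2.59, 1.714, 0.009]
ft_force: [0.1, 0.2, 0.9]
width: 22.1
```

```bash
python3 -c "
from h import *
im=ctrl.get_image('side')
goto((0,-122),0,18,85)
cv2.imwrite('pics/s18.png',cv2.resize(im['img'][160:310,290:450],None,fx=5,fy=4,interpolation=cv2.INTER_CUBIC))
"
```

```text
t 17.1 w 21.6 tool tray [  1.4 -74.6] z 83.5 jaw -0.8 F [ 0.3  0.4 -0.3]
shift [-12.4 -26.7   1.5] yaw 0.8 push dir world [-0.377 -0.926]
```

View pics/s18.png

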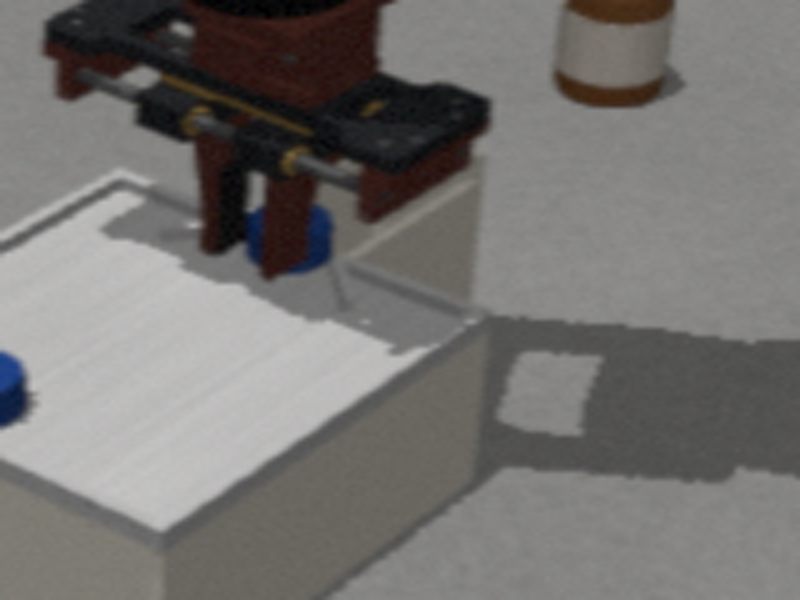

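Same picture as with the first cap at the throat: nested, in the gate at about (290,238). Continuing out.

>>> {"name": "jog_arm", "arguments": {
  "xyz": [
    [-2.0, -3.4, 0.5],
    [-1.8, -3.7, 0.5],
    [-1.6, -3.7, 0],
    [-1.4, -3.7, 0],
    [-1.4, -3.7, 0],
    [-1.4, -3.7, 0],
    [-1.4, -3.7, 0],
    [-1.4, -3.7, 0],
    [0, 0, 0],
    [0, 0, 0]
  ],
  "yaw": [0, 0, 0, 0, 0, 0, 0, 0, 0, 0]
}}

```text
t: 17.93
ee_pos: [539.9, -28.0, 84.7]
orientation: [2.59, 1.714, 0.009]
ft_force: [0.4, -0.1, 0.8]
width: 21.7
```

```bash
python3 -c "
from h import *
im=ctrl.get_image('side')
goto((16.3,76.8),0,32,130)
cv2.imwrite('pics/s19.png',cv2.resize(im['img'][160:310,290:450],None,fx=5,fy=4,interpolation=cv2.INTER_CUBIC))
"
```

```text
t 17.98 w 21.5 tool tray [   0.9 -109.7] z 84.7 jaw -0.8 F [0.5 0.7 1.2]
shift [ 96.7 196.6  45.3] yaw 0.8 push dir world [-0.377 -0.926]
```

View pics/s19.png

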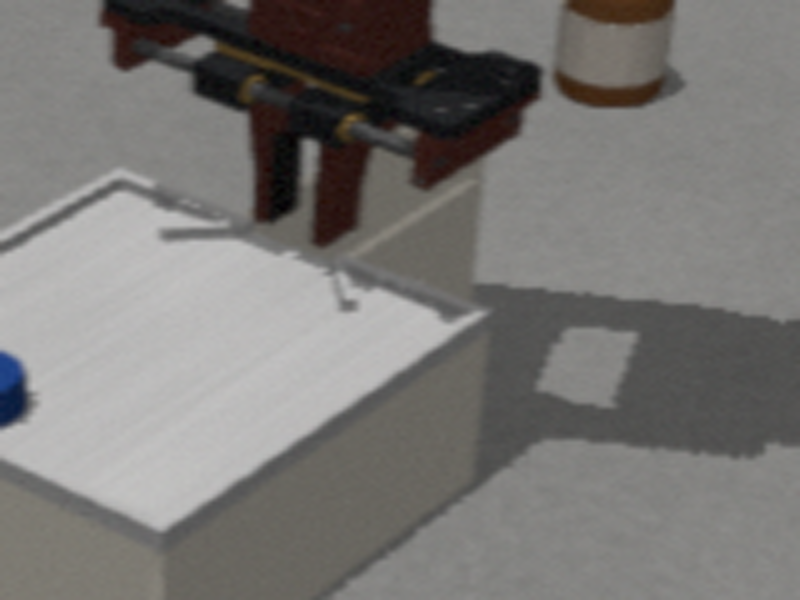

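>>> {"name": "jog_arm", "arguments": {
  "xyz": [
    [0, 0, 23],
    [0, 0, 22],
    [12.2, 25, 0],
    [12.2, 25, 0],
    [12.2, 25, 0],
    [12.2, 25, 0],
    [12.2, 25, 0],
    [12.2, 25, 0],
    [12.2, 25, 0],
    [12.2, 25, 0],
    [0, 0, 0]
  ],
  "yaw": [0.8, 0, 0, 0, 0, 0, 0, 0, 0, 0, 0]
}}

```text
t: 18.9
ee_pos: [640.6, 182.6, 132.4]
orientation: [2.581, 1.73, 0.012]
ft_force: [-0.1, 0.7, 0.8]
width: 22.4
```

```bash
python3 -c "
from h import *
goto((16.3,76.8),0,34,85)
t=ctrl.get_image('top');cv2.imwrite('pics/t20.png',cv2.resize(t['img'][180:315,235:400],None,fx=4,fy=4,interpolation=cv2.INTER_CUBIC))
"
```

```text
t 18.9 w 22.4 tool tray [ 14.7 123.3] z 132.4 jaw -0.2 F [-0.1  0.7  0.8]
shift [ -3.2 -12.2 -47.4] yaw 0.2 push dir world [-0.377 -0.926]
```

View pics/t20.png

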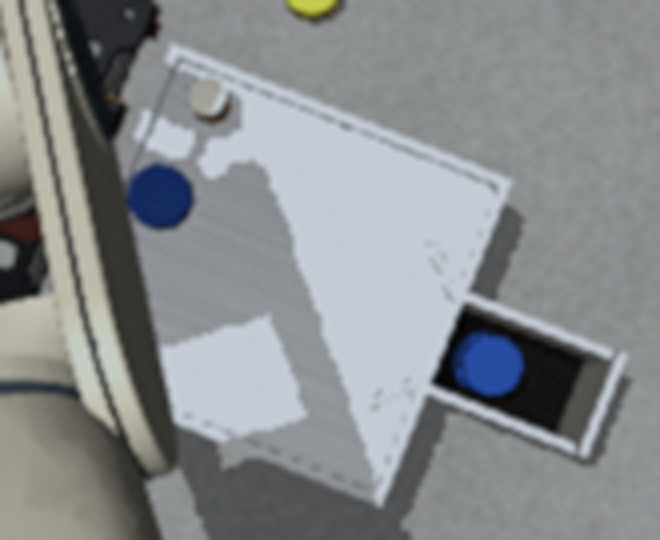

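>>> {"name": "jog_arm", "arguments": {
  "xyz": [
    [-3, -9, 0],
    [0, 0, -18],
    [0, 0, -14],
    [0, 0, -8],
    [0, 0, -4],
    [0, 0, 0]
  ],
  "yaw": [0, 0, 0, 0, 0, 0]
}}

```text
t: 19.45
ee_pos: [632.4, 164.6, 86.5]
orientation: [2.582, 1.728, 0.003]
ft_force: [-0.7, -0.7, 0.3]
width: 21.6
```

```bash
python3 -c "
from h import *
goto((16.3,76.8),0,34,85)
im=ctrl.get_image('side');cv2.imwrite('pics/s21.png',cv2.resize(im['img'][160:310,240:400],None,fx=5,fy=4,interpolation=cv2.INTER_CUBIC))
w=ctrl.get_image('wrist');cv2.imwrite('pics/w21.png',w['img'])
"
```

```text
t 19.45 w 21.6 tool tray [ 13.9 103.5] z 86.5 jaw -0.2 F [-0.7 -0.7  0.3]
shift [ 5.   5.8 -1.5] yaw 0.2 push dir world [-0.377 -0.926]
```

View pics/s21.png

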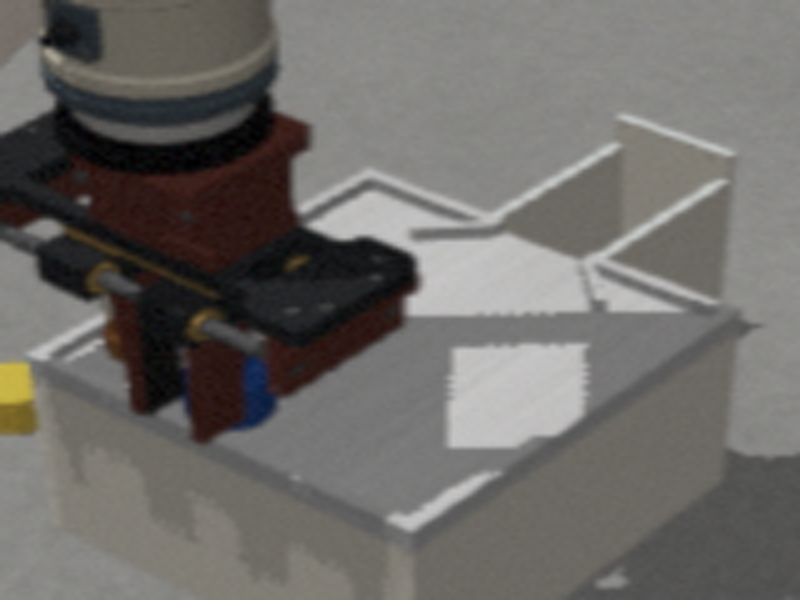

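View pics/w21.png

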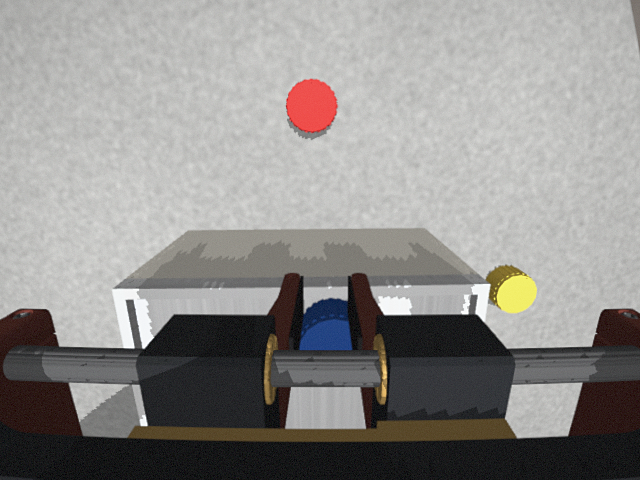

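```bash
python3 -c "
from h import *
im=ctrl.get_image('side')
for x in (-70,-75):
  for y in (66,140):
    for z in (145,155,165,175,185): 
      q=proj(im,np.r_[t2w((x,y)),z])[0]; print(x,y,z,((q-[240,160])*[5,4]).round())
w=ctrl.get_image('wrist')
o,e,j=state()
big=cv2.resize(im['img'][170:300,200:340],None,fx=5,fy=4.5,interpolation=cv2.INTER_CUBIC);cv2.imwrite('pics/s22.png',big)
q=proj(im,np.r_[t2w((74.7,72.5)),155])[0];print('vial top',(q-[200,170])*[5,4.5])
"
```

```text
-70 66 145 [419. 413.]
-70 66 155 [419. 397.]
-70 66 165 [418. 380.]
-70 66 175 [418. 363.]
-70 66 185 [418. 346.]
-70 140 145 [286. 498.]
-70 140 155 [285. 482.]
-70 140 165 [284. 465.]
-70 140 175 [283. 448.]
-70 140 185 [282. 430.]
-75 66 145 [429. 417.]
-75 66 155 [429. 401.]
-75 66 165 [429. 384.]
-75 66 175 [429. 368.]
-75 66 185 [429. 350.]
-75 140 145 [296. 503.]
-75 140 155 [295. 486.]
-75 140 165 [294. 470.]
-75 140 175 [294. 452.]
-75 140 185 [293. 435.]
vial top [323.36643906 272.00722837]
```

View pics/s22.png

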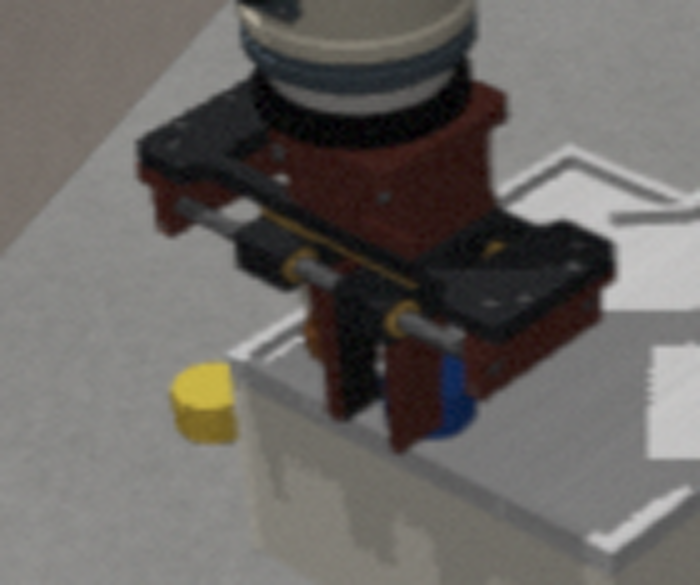

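>>> {"name": "jog_arm", "arguments": {
  "xyz": [
    [-1.5, -3.7, -1],
    [-1.5, -3.7, 0],
    [-1.5, -3.7, 0],
    [-1.9, -3.7, 0],
    [-1.9, -3.7, 0],
    [-1.9, -3.7, 0],
    [-1.9, -3.7, 0],
    [-1.9, -3.7, 0],
    [-1.9, -3.7, 0],
    [-1.9, -3.7, 0],
    [-1.9, -3.7, 0],
    [-1.9, -3.7, 0],
    [-1.9, -3.7, 0],
    [-1.9, -3.7, 0]
  ],
  "yaw": [0, 0, 0, 0, 0, 0, 0, 0, 0, 0, 0, 0, 0, 0]
}}

```text
t: 20.82
ee_pos: [607.5, 109.5, 89.6]
orientation: [2.578, 1.729, 0.015]
ft_force: [-0.1, -0.8, 0.2]
width: 21.9
```

```bash
python3 -c "
from h import *
goto((0,-60),0,20,85)
im=ctrl.get_image('side');cv2.imwrite('pics/s23.png',cv2.resize(im['img'][160:310,240:400],None,fx=5,fy=4,interpolation=cv2.INTER_CUBIC))
"
```

```text
t 20.82 w 21.9 tool tray [11.6 43.1] z 89.6 jaw -0.1 F [-0.1 -0.8  0.2]
shift [-42.1 -72.5  -4.6] yaw 0.1 push dir world [-0.377 -0.926]
```

View pics/s23.png

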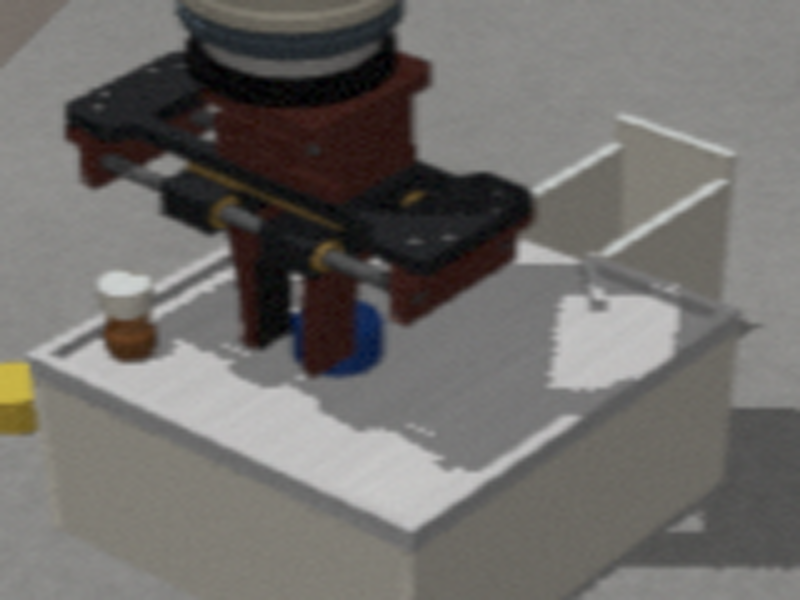

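>>> {"name": "jog_arm", "arguments": {
  "xyz": [
    [-2.2, -3.9, -1.5],
    [-2.2, -3.9, -1.5],
    [-2.2, -3.9, -1],
    [-2.2, -3.9, -0.2],
    [-2.2, -3.9, -0.2],
    [-2.2, -3.9, -0.2],
    [-2.2, -3.9, -0.2],
    [-2.2, -3.9, -0.2],
    [-2.2, -3.9, -0.2],
    [-2.2, -3.9, -0.2],
    [-2.2, -3.9, -0.2],
    [-2.2, -3.9, -0.2],
    [-2.2, -3.9, -0.2],
    [-2.2, -3.9, -0.2],
    [-2.2, -3.9, -0.2],
    [-2.2, -3.9, -0.2]
  ],
  "yaw": [0, 0, 0, 0, 0, 0, 0, 0, 0, 0, 0, 0, 0, 0, 0, 0]
}}

```text
t: 22.2
ee_pos: [569.1, 40.5, 82.9]
orientation: [2.578, 1.728, 0.017]
ft_force: [0.5, 1.0, 0.5]
width: 22.0
```

```bash
python3 -c "
from h import *
goto((0,-60),0,20,85)
im=ctrl.get_image('side');cv2.imwrite('pics/s24.png',cv2.resize(im['img'][160:310,240:400],None,fx=5,fy=4,interpolation=cv2.INTER_CUBIC))
"
```

```text
t 22.2 w 22.0 tool tray [  2.1 -35.4] z 82.9 jaw -0.1 F [0.5 1.  0.5]
shift [-3.7 -3.5  2.1] yaw 0.1 push dir world [-0.377 -0.926]
```

View pics/s24.png

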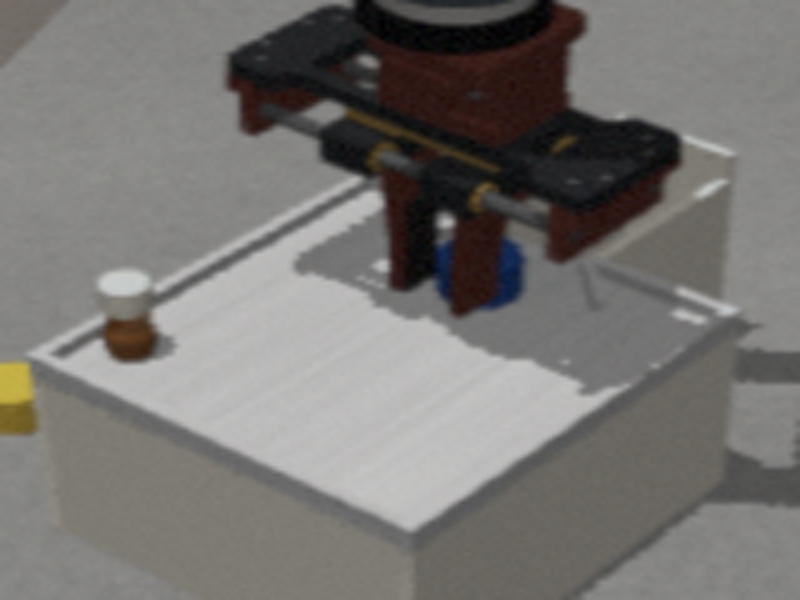

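Nested and centred again, (480,270). Tool needs to go from y −35 to −110.

>>> {"name": "jog_arm", "arguments": {
  "xyz": [
    [-2.5, -3.4, 1.5],
    [-2.3, -3.5, 1],
    [-1.6, -3.7, 0],
    [-1.5, -3.7, 0],
    [-1.5, -3.7, 0],
    [-1.5, -3.7, 0],
    [-1.5, -3.7, 0],
    [-1.5, -3.7, 0],
    [-1.5, -3.7, 0],
    [-1.5, -3.7, 0]
  ],
  "yaw": [0, 0, 0, 0, 0, 0, 0, 0, 0, 0]
}}

```text
t: 23.08
ee_pos: [549.5, -0.3, 85.2]
orientation: [2.578, 1.729, 0.014]
ft_force: [-0.1, -0.1, 0.2]
width: 22.1
```

```bash
python3 -c "
from h import *
goto((0,-130),0,20,85)
im=ctrl.get_image('side');cv2.imwrite('pics/s25.png',cv2.resize(im['img'][160:310,290:450],None,fx=5,fy=4,interpolation=cv2.INTER_CUBIC))
"
```

```text
t 23.08 w 22.1 tool tray [ -0.7 -80.5] z 85.2 jaw -0.1 F [-0.1 -0.1  0.2]
shift [-10.5 -27.5  -0.2] yaw 0.1 push dir world [-0.377 -0.926]
```

View pics/s25.png

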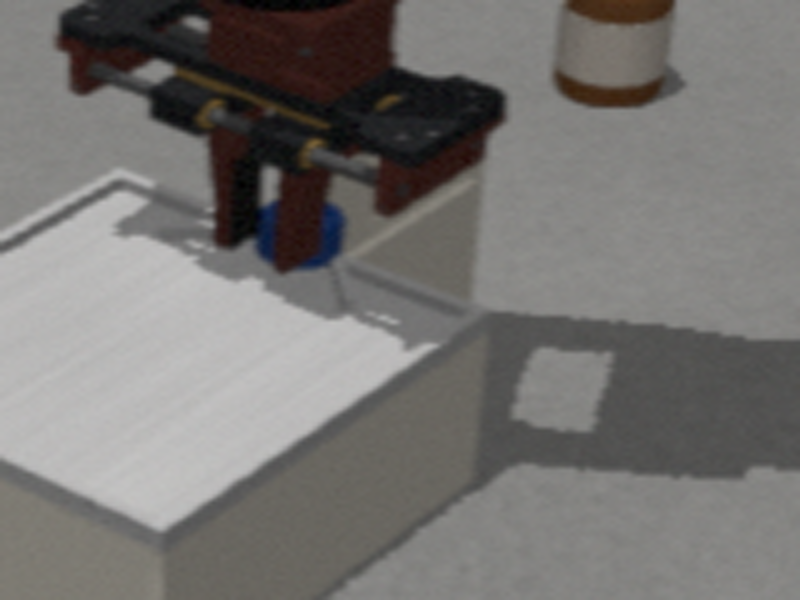

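>>> {"name": "jog_arm", "arguments": {
  "xyz": [
    [-1.4, -3.7, 0],
    [-1.4, -3.7, 0],
    [-1.4, -3.7, 0],
    [-1.4, -3.7, 0],
    [-1.4, -3.7, 0],
    [-1.4, -3.7, 0],
    [-1.4, -3.7, 0],
    [-1.4, -3.7, 0],
    [0, 0, 0],
    [0, 0, 0],
    [0, 0, 20],
    [0, 0, 25],
    [10, 30, 10],
    [10, 30, 10],
    [10, 30, 10],
    [0, 35, 0],
    [0, 35, 0],
    [0, 0, 0],
    [0, 0, 0]
  ],
  "yaw": [0, 0, 0, 0, 0, 0, 0, 0, 0, 0, 0, 0, 0, 0, 0, 0, 0, 0, 0]
}}

```text
t: 24.72
ee_pos: [567.3, 133.2, 164.6]
orientation: [2.583, 1.723, 0.017]
ft_force: [0.8, -0.2, 0.1]
width: 22.0
```

```bash
python3 -c "
from h import *
o,e,j=state();print(o['t'],e,o['ft_force'])
t=ctrl.get_image('top');cv2.imwrite('pics/t26.png',cv2.resize(t['img'][180:315,235:400],None,fx=4,fy=4,interpolation=cv2.INTER_CUBIC))
im=ctrl.get_image('side');cv2.imwrite('pics/s26.png',im['img'])
"
```

```text
24.7167 [567.34566444 133.16167849 164.59848486] [ 0.8171424  -0.18491589  0.0675005 ]
```

View pics/t26.png

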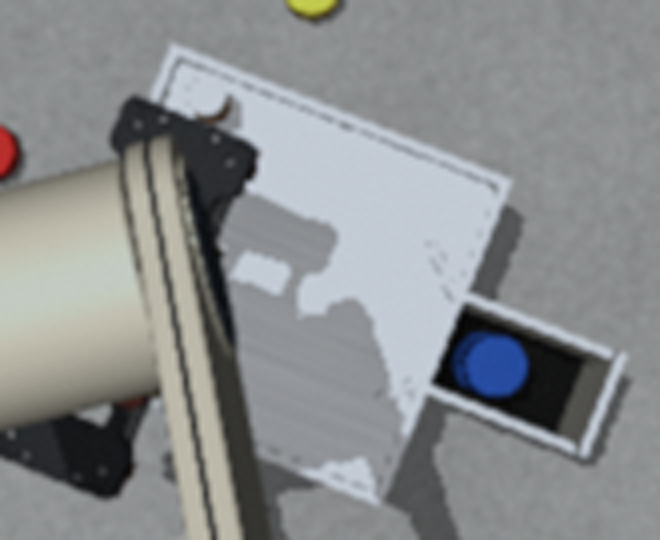

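View pics/s26.png

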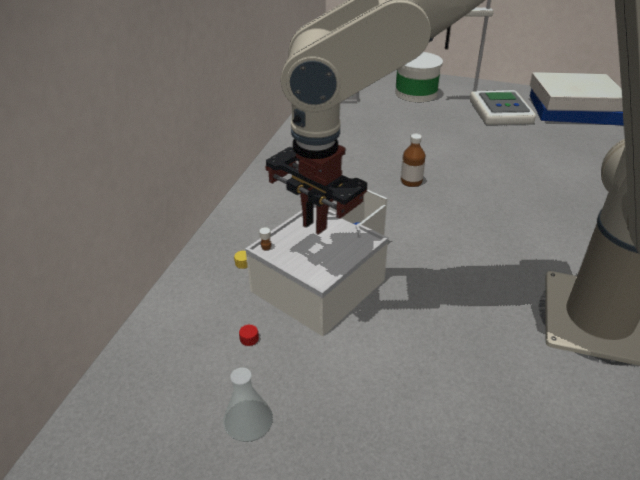

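>>> {"name": "jog_arm", "arguments": {
  "xyz": [
    [0, 0, 0],
    [0, 0, 0],
    [0, 0, 0],
    [0, 0, 0],
    [0, 0, 0],
    [0, 0, 0]
  ],
  "yaw": [0, 0, 0, 0, 0, 0]
}}

```text
t: 25.32
ee_pos: [566.6, 126.3, 163.7]
orientation: [2.591, 1.713, 0.013]
ft_force: [-0.3, 0.0, -0.0]
width: 22.0
```

```bash
python3 -c "
from h import *
t=ctrl.get_image('top')
print([(c.round(1),a,w2t(at_z(t,c,77)).round(1)) for c,a in blue(t)])
print(ctrl.get_obs()['ft_force'],ctrl.close_job())
"
```

```text
[(array([357.3, 270.7]), np.int32(267), array([  -1.7, -136. ]))]
the job is handed in; nothing more can be done
[ 0.66954903 -0.62234875  0.58683529] None
```

I pushed all three blue caps one at a time through the gate into the slot, nested between the partly closed fingertips and sliding on the deck. The job was handed in at about 25 s; no verdict was reported.

- **Slot:** In the last top view all three caps look stacked in the slot. The only blue blob left is at tray x ≈ −2, y ≈ −136 mm, assuming a top-face height of 77 mm. I did not measure each cap's height. The deck is empty of caps.
- **Bystanders:** The vial, flask, reagent bottle and the red and yellow look-alikes appear unmoved in the last side view. I judged this by eye.
- **Robot:** It stood clear above the tray, with forces below 1 N at hand-in.

**What disagreed:**
- **Fingertip height:** The reported TCP height did not match the real fingertips, which sit about 38 mm above it. My first pass went over cap C without touching it. Triangulating the tips in the side and wrist pictures gave the offset. A careful descent then reached a reported height below the deck with no contact, which fits it, and I worked with the offset from then on.
- **Tray position:** The tray fits from the two cameras differed by about 4 mm in y. I used roughly their mean.

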